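# Nudge the slide carrier into the stage corner

## Robot

A 6-joint arm with a two-finger parallel gripper is mounted at the origin on the work surface. World frame = base frame: x ahead of the robot, y to its left, z up, the work surface at z = 0. Lengths are in m, angles in degrees, forces in N, time in s.
With the tool pointing down it reaches from about 0.3 to 0.75 m from the base axis. Payload 8.5 kg.
Tool frame: the origin (TCP) lies on the centre line of the jaws, within the pads' length; the fingertips stand env.tips_ahead ahead of it and the grasp point (between the pads) lies 8 mm behind it (env.tips_ahead is the distance from the TCP to the fingertips, in m); z points along the fingers, y is the direction in which the jaws open and shut (so a half turn about z gives the same grasp; the last joint's range is limited). The gripper opens to 85 mm and grips with 20 to 120 N. Pads are 22 mm wide; open, the fingers measure 114 mm over their backs; the gripper's body (76 mm by 85 mm) begins 54 mm behind the grasp point. The pads swing forward as they close: fully open they stand 13 mm farther back than shut.
Start: joints at [-87.508, 21.807, 74.336, -0, 83.858, -12.336], TCP at [0.141, -0.532, 0.242] pointing down, gripper open.
Joint ranges: [-178.18, 178.18], [-50.72, 133.34], [12.68, 142.11], [-81.47, 261.47], [9.98, 163.14], [-165.26, 165.26]. Speed limits (degrees/s): [136.94, 136.94, 180, 180, 180, 180].

## Interface

Orientations are given as a 3x3 rotation matrix whose columns are the frame's x, y, z axes.
In Python, from rig import env gives the robot as it stands.
- The arm moves only by the tool servo_tool, never from a script. Its argument "commands" is a list of rows, each an object with "linear": the shift along the tool's x, y, z in mm, a list of three; "angular": the turn, a rotation vector about the tool's x, y, z in degrees, a list of three; "gripper": the opening, from -1 (shut) to 1 (fully open). In form: [{"linear": [x, y, z], "angular": [rx, ry, rz], "gripper": gripper}, ...]. A call has 1 to 20 rows; each row is the pose to reach, as a shift and turn from the pose commanded when the call began, along the tool's axes at that moment; what a row does not reach only later rows make up. A row lasts 1/10 s, in which the tool goes at most 50 mm and 8.59 degrees, less where a joint would pass 70% of its speed; a pose out of reach is approached as far as the arm can. A call with a gripper value outside its range is refused whole. The fingers move at their own pace and stop on an object; "force" is the grip in N (left out, the last holds). Time passes only in rows, so rows that repeat a pose let the fingers close. It gives the time, the measured TCP pose, the force and the opening at its end, in the units of the state.
- env.observe(): the state, without advancing time (a new reading comes with each control period).
- env.get_image(name): name is "side" or "top" or "wrist"; returns a dict with "frame" (420x560x3 uint8, blue, green, red), "fx", "fy", "cx", "cy" (pixels), "cam_to_world" (4x4, takes a point from camera to world coordinates); the wrist camera has in their place "T_tool_cam" (4x4, takes a point from camera to tool coordinates, whose origin is the TCP and whose axes are the flange's). Camera axes: x right, y up, looking along -z (the intrinsics and any distortion apply to the point x, -y, -z); pixel columns grow to the right and rows downward; lengths in m; the calibration is good to about 2 mm. The wrist camera is an equidistant fisheye: a pixel r from the principal point sees the ray r / f radians off the axis. A picture is of the moment at which its call begins: read the wrist's pose just before it. There is no depth.
- env.close_job(): hands the job in, once; it reports no verdict.
Trained networks look in a picture, given as the dict that the camera call returned (one of the last four; its "shot" number tells which), for a name from the list of things; names that differ only in an ending like _2 or _b are one class to them, and where a whole thing is asked for, a point or a joint stands for the part that bears it (a point fixed in the world has none). Each returns a list of dicts, best first, with "confidence" (0 to 1); they miss things now and then, are a little off and sometimes report something else, mostly with a low value. They report only what shows in the picture. A call takes as long as a camera call. They do not tell look-alikes from the thing itself.
- env.trace(picture, query): "pixels" (420x560 bool, what is visible of it) and "extent" ([left, top, right, bottom] in pixels, round what is visible of it).
The state is a dict: "time_s": time; "q": joint angles; "qvel": joint speeds; "joint_efforts": joint torques, N m; "position": TCP position; "tool_rot": TCP orientation; "ft_force": force on the tool from outside, world axes, zero at the start; "wrist_torque": the same for the moment, N m; "grip_width": finger opening in m.
Only numpy, scipy, OpenCV 4.12 (cv2) and the standard library are available. Lean on these libraries where they do the work, as an engineer would, in place of code of your own. Each camera call takes 0.05 s, during which the arm holds its last target.

## Task

With the blue-handled pusher, slide the black slide carrier across the white stage until it sits flat and square in the stage's corner, one long side against the far rail and one short side against the left rail. Touch the carrier only with the pusher, never with the gripper, and leave the orange-handled tool where it stands. Then stand the pusher upright on the bench top, off the stage, and let go of it.

Things in the scene. Friction and masses are not known exactly. Their poses are not given: they have to be found in the camera images.
- pusher: Pusher standing loose right of the stage: square pale aluminium foot 44 x 44 mm, 20 mm high, flat faces; centred on it a square blue handle 24 x 24 mm, from 20 to 100 mm up, faces parallel to the foot's. 0.16 kg. Origin: centre of the foot's underside; z up, x and y square to the faces. Grip the handle 45 to 95 mm above the underside.
- carrier: Black slide carrier, a rigid plate lying loose on the white stage, four glass slides in its top: 86 mm along its x, 128 mm along its y, 10 mm thick (11 at the glass), 0.1 to 0.21 kg. Origin: centre of its underside. Starts within 13 degrees of square to the stage, about 15 to 60 mm short of each rail; slides when pushed.
- corner (a point): Inside corner of the fixed white stage, on its top face (10 mm above the bench), where the two rails' inner faces meet. x points square into the far rail, y square into the left rail, z up. Grey metal rails 10 mm thick, 15 mm above the top, run along both edges. The top spans to x -200, y -240 mm; those sides are open. Carrier home: its origin at x -43, y -64 mm, unturned.
- tamper: Orange-handled tamper, a bystander standing loose on the bench in line with the pusher, either order, 10 cm or more away: round dark rubber foot 42 mm across, round orange handle 24 mm across, 100 mm high in all. Origin: centre of its underside. Leave it alone.
Things that resemble listed ones, but are neither listed nor needed, are in the scene too. Leave any green or yellow look-alike of the pusher alone. What is shaped like the carrier but green or turquoise is not meant.

How it is judged:
By the outcome, as a careful person would: the job done as asked, in the order asked, and still so for the second after the job is handed in, with the robot touching nothing.
It also fails if it takes over 53 s, if anything falls off the work surface, if the arm or the gripper's body presses on something with over 40 N, if the wrist force passes 120 N, or if a joint passes its speed limit or range.

## Working session

There is one attempt and no reset: what is moved stays moved. The work goes in short steps, Python scripts to look and compute and a tool call to move; the robot and the scene stay as the last step left them, time stands still between calls to the robot, and variables do not carry over. Pictures are saved under pics/ and viewed, and the job is handed in when it is done.

Besides the shell and the picture viewer there is one more tool, called after ">>>" as name([rows], argument=value, ...), one row to a line, values as JSON. servo_tool: Moves the arm, as the interface text tells. Its arguments: {"type":"object","properties":{"commands":{"type":"array","items":{"type":"object","properties":{"linear":{"type":"array","items":{"type":"number"}},"angular":{"type":"array","items":{"type":"number"}},"gripper":{"type":"number"}}}},"force":{"type":"number"}},"required":["commands"]}

```bash
ls; mkdir -p pics; python3 - <<'E'
from rig import env
import cv2,numpy as np
np.set_printoptions(precision=4,suppress=True)
s=env.observe();print({k:s[k] for k in('time_s','position','tool_rot','grip_width','ft_force')},env.tips_ahead)
for n in('top','side'):
    p=env.get_image(n);cv2.imwrite(f'pics/{n}0.png',p['frame']);print(n,p['fx'],p['fy'],p['cx'],p['cy'],p['cam_to_world'],[k for k in p if k!='frame'])
    for o in('pusher','carrier','tamper'):
        print(o,[(round(d['confidence'],2),d['extent'],d['pixels'].sum()) for d in env.trace(p,o)])
E
```

```text
pics
{'time_s': 0.0, 'position': array([ 0.1407, -0.5314,  0.2417]), 'tool_rot': array([[ 0.9667,  0.2559, -0.0001],
       [ 0.2559, -0.9667,  0.0015],
       [ 0.0003, -0.0015, -1.    ]]), 'grip_width': 0.08557806061780669, 'ft_force': array([-0.8737,  0.9764, -0.3925])} 0.011
top 521.5429836019091 521.5429836019091 276.0209902658538 206.42073542413888 [[ 0.0077  0.9883 -0.1525  0.3178]
 [-0.9995  0.0123  0.029  -0.0418]
 [ 0.0305  0.1522  0.9879  1.1625]
 [ 0.      0.      0.      1.    ]] ['fx', 'fy', 'cx', 'cy', 'cam_to_world', 'shot']
pusher [(0.88, [325.3, 170.9, 350.5, 200.9], np.int64(450)), (0.88, [407.8, 174.1, 437.3, 199.5], np.int64(485)), (0.6, [366.6, 182.9, 394.5, 206.9], np.int64(467))]
carrier [(0.96, [159.5, 141.3, 224.2, 193.0], np.int64(2238)), (0.85, [121.9, 252.4, 190.6, 314.1], np.int64(2359)), (0.85, [276.9, 93.1, 341.8, 158.4], np.int64(2125))]
tamper [(0.64, [383.5, 243.5, 404.5, 262.4], np.int64(340))]
side 399.15530954355626 399.15530954355626 282.73202042291484 211.55178197641723 [[ 0.9564  0.2015 -0.2114  0.3244]
 [-0.2919  0.6428 -0.7082 -0.6976]
 [-0.0068  0.7391  0.6736  0.658 ]
 [ 0.      0.      0.      1.    ]] ['fx', 'fy', 'cx', 'cy', 'cam_to_world', 'shot']
pusher [(0.8, [341.4, 318.3, 371.8, 370.6], np.int64(1109)), (0.79, [310.1, 276.9, 339.0, 322.8], np.int64(1020)), (0.79, [306.5, 239.6, 335.4, 282.0], np.int64(689)), (0.35, [265.5, 158.1, 315.9, 192.9], np.int64(1067))]
carrier [(0.86, [333.1, 218.2, 399.5, 262.2], np.int64(1665)), (0.81, [264.3, 156.2, 315.7, 195.1], np.int64(1081)), (0.68, [176.7, 166.5, 210.6, 198.0], np.int64(889))]
tamper [(0.94, [253.4, 305.0, 277.7, 356.7], np.int64(801))]
```

View pics/top0.png

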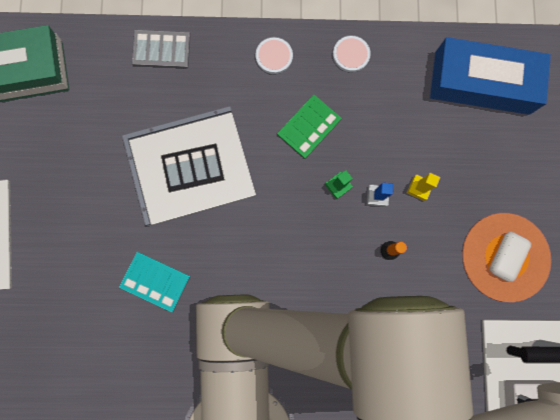

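View pics/side0.png

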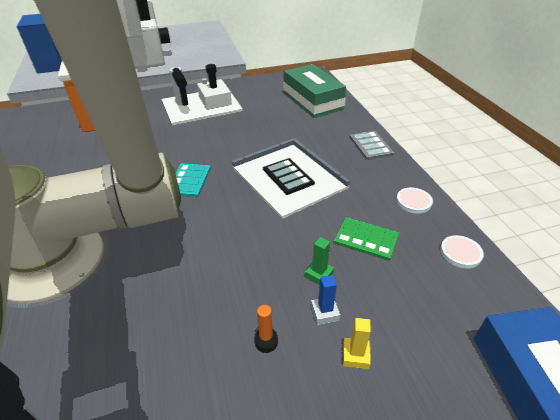

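```bash
cat > h.py <<'E'
import numpy as np,cv2
np.set_printoptions(precision=4,suppress=True)
def plane(p,uv,z):
    uv=np.atleast_2d(uv).astype(float);T=p['cam_to_world']
    d=np.c_[(uv[:,0]-p['cx'])/p['fx'],-(uv[:,1]-p['cy'])/p['fy'],-np.ones(len(uv))]@T[:3,:3].T
    o=T[:3,3];t=(z-o[2])/d[:,2];return (o+d*t[:,None])[:,:2]
def proj(p,P):
    T=p['cam_to_world'];c=(np.atleast_2d(P)-T[:3,3])@T[:3,:3]
    return np.c_[p['cx']+p['fx']*c[:,0]/-c[:,2],p['cy']-p['fy']*c[:,1]/-c[:,2]]
def planew(p,R,t,uv,z):
    uv=np.atleast_2d(uv).astype(float)
    a=np.c_[(uv[:,0]-p['cx'])/p['fx'],(uv[:,1]-p['cy'])/p['fy']];th=np.linalg.norm(a,axis=1)
    s=np.where(th>1e-9,np.sin(th)/np.maximum(th,1e-9),1)
    d=np.c_[a[:,0]*s,-a[:,1]*s,-np.cos(th)]
    M=p['T_tool_cam'];W=np.eye(4);W[:3,:3]=R;W[:3,3]=t;C=W@M
    d=d@C[:3,:3].T;o=C[:3,3];k=(z-o[2])/d[:,2];return (o+d*k[:,None])[:,:2]
def projw(p,R,t,P):
    W=np.eye(4);W[:3,:3]=R;W[:3,3]=t;C=W@p['T_tool_cam']
    c=(np.atleast_2d(P)-C[:3,3])@C[:3,:3];x,y,z=c[:,0],-c[:,1],-c[:,2]
    r=np.hypot(x,y);th=np.arctan2(r,z);k=th/np.maximum(r,1e-9)
    return np.c_[p['cx']+p['fx']*x*k,p['cy']+p['fy']*y*k]
def crop(img,x0,y0,x1,y1,s,name):
    c=cv2.resize(img[y0:y1,x0:x1],None,fx=s,fy=s,interpolation=cv2.INTER_CUBIC);cv2.imwrite(name,c)
E
python3 - <<'E'
from h import *
from rig import env
import pickle
p=env.get_image('top');pickle.dump(p,open('top0.pkl','wb'))
q=env.get_image('side');pickle.dump(q,open('side0.pkl','wb'))
crop(p['frame'],115,100,265,230,5,'pics/stage0.png')
crop(p['frame'],315,160,455,270,5,'pics/tools0.png')
for o,pp in(('carrier',p),('pusher',p)):
  for d in env.trace(pp,o):
    m=d['pixels'];ys,xs=np.nonzero(m);print(o,xs.mean(),ys.mean(),cv2.minAreaRect(np.c_[xs,ys].astype(np.float32)),plane(p,[xs.mean(),ys.mean()],.02))
s=env.get_image('wrist');st=env.observe();cv2.imwrite('pics/wrist0.png',s['frame']);print(s['T_tool_cam'],s['fx'],s['cx'],s['cy'])
E
```

```text
carrier 192.5 167.48668503213958 ((192.6162109375, 167.5643310546875), (38.40047836303711, 57.557498931884766), 78.36637115478516) [[0.5797 0.1119]]
carrier 309.59722222222223 126.12691570881226 ((309.7245178222656, 126.16415405273438), (38.27058410644531, 56.269432067871094), 42.51044845581055) [[ 0.68   -0.1503]]
carrier 154.67073684210527 281.9549473684211 ((154.7827606201172, 281.7467956542969), (59.684051513671875, 40.647483825683594), 25.407718658447266) [[0.3262 0.1849]]
pusher 422.8081494057725 186.0 ((422.8000183105469, 184.90000915527344), (24.59674644470215, 29.516096115112305), 26.56505012512207) [[ 0.5447 -0.4054]]
pusher 379.9491869918699 193.89430894308944 ((380.5, 194.5), (23.0, 25.0), 90.0) [[ 0.5254 -0.3079]]
pusher 340.11739130434785 183.9695652173913 ((340.83221435546875, 183.61744689941406), (20.153106689453125, 25.396190643310547), 55.00798034667969) [[ 0.5468 -0.2186]]
[[ 0.0009  0.9532  0.3023  0.0765]
 [ 1.     -0.0009 -0.0002 -0.0013]
 [ 0.0001  0.3023 -0.9532 -0.1312]
 [ 0.      0.      0.      1.    ]] 325.19226210127806 279.2482008101827 211.26257232529298
```

View pics/stage0.png

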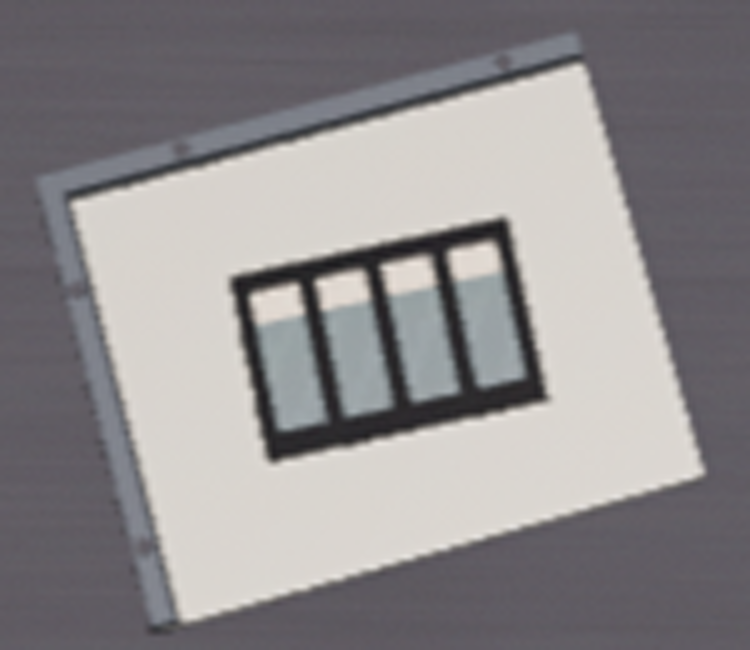

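View pics/tools0.png

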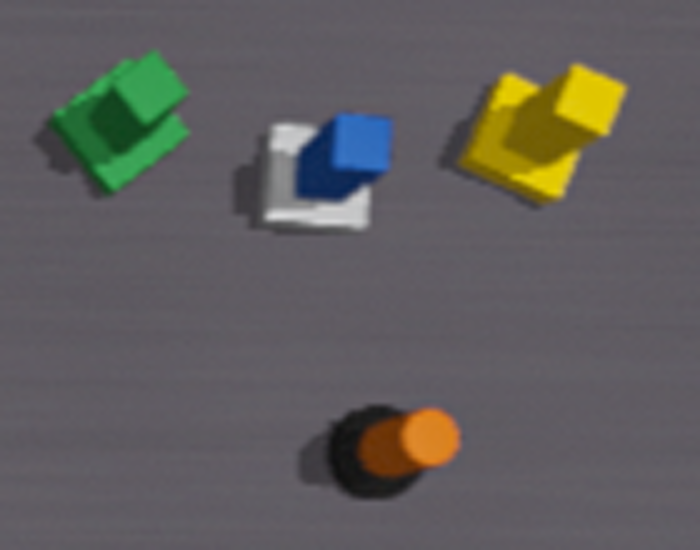

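View pics/wrist0.png

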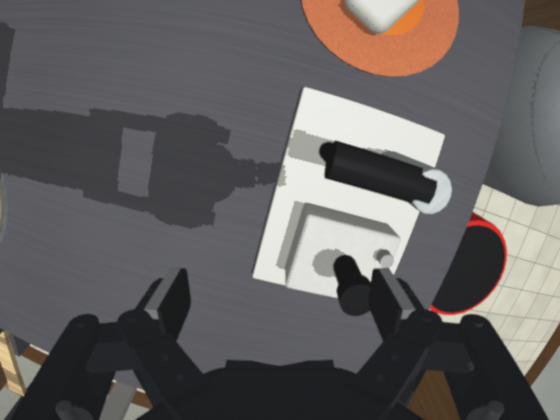

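```bash
python3 - <<'E'
from h import *
import pickle
p=pickle.load(open('top0.pkl','rb'))
f=p['frame'];
def sub(x,y,x0,y0,s=5): return [(x+.5)/s-.5+x0,(y+.5)/s-.5+y0]
g=f.min(axis=2).astype(np.uint8)
up=cv2.resize(g[100:230,115:265],None,fx=5,fy=5,interpolation=cv2.INTER_CUBIC)
def quad(mask):
    c=max(cv2.findContours(mask.astype(np.uint8),cv2.RETR_EXTERNAL,cv2.CHAIN_APPROX_NONE)[0],key=cv2.contourArea)
    h=cv2.convexHull(c)
    for e in np.linspace(2,60,100):
        a=cv2.approxPolyDP(h,e,True)
        if len(a)==4:break
    a=a[:,0].astype(float);c=c[:,0].astype(float);L=[]
    for i in range(4):
        A,B=a[i],a[(i+1)%4];d=(B-A)/np.linalg.norm(B-A);n=np.array([-d[1],d[0]])
        r=c-A;t=r@d/np.linalg.norm(B-A);s=(abs(r@n)<6)&(t>.1)&(t<.9)
        v=cv2.fitLine(c[s].astype(np.float32),cv2.DIST_HUBER,0,.01,.01).ravel()
        L.append(np.cross([v[2],v[3],1],[v[2]+v[0],v[3]+v[1],1]))
    P=[np.cross(L[i-1],L[i]) for i in range(4)];return np.array([q[:2]/q[2] for q in P])
m=up>150; m=cv2.morphologyEx(m.astype(np.uint8),cv2.MORPH_CLOSE,np.ones((3,3)))
Q=quad(m);print(Q);W=plane(p,[sub(*q,115,100) for q in Q],.01);print(W,[np.linalg.norm(W[i]-W[i-1]) for i in range(4)])
e=W-np.roll(W,1,0);print(np.degrees(np.arctan2(e[:,1],e[:,0])))
lab=(up<90);lab[:200]=0;lab[:,:215]=0;lab[480:]=0;lab[:,560:]=0
Q=quad(lab);print(Q)
for z in(.01,.02):
  W=plane(p,[sub(*q,115,100) for q in Q],z);print(W,W.mean(0),[np.linalg.norm(W[i]-W[i-1]) for i in range(4)]);e=W-np.roll(W,1,0);print(np.degrees(np.arctan2(e[:,1],e[:,0])))
# pusher
hs=cv2.resize(f[160:270,315:455],None,fx=5,fy=5,interpolation=cv2.INTER_CUBIC).astype(int)
b=hs[...,0]-hs[...,2]
top=(b>110)
cv2.imwrite('pics/b.png',(top*255).astype(np.uint8))
W=plane(p,[sub(x,y,315,160) for x,y in[(333,114),(392,116),(390,173),(332,167)]],.1);print('handle',W,W.mean(0))
W=plane(p,[sub(x,y,315,160) for x,y in[(272,124),(265,221),(370,222)]],.02);print('foot',W)
W=plane(p,[sub(431,437,315,160)],.1);print('tamper',W)
E
```

```text
[[583.3492  62.8599]
 [704.3347 474.7921]
 [180.9876 623.3853]
 [ 71.1711 202.1215]]
[[ 0.7132  0.0288]
 [ 0.522  -0.0293]
 [ 0.4523  0.2008]
 [ 0.6434  0.2586]] [np.float64(0.24010736193472504), np.float64(0.19983991166998288), np.float64(0.2404138883242716), np.float64(0.19967006387750866)]
[ -73.1106 -163.0937  106.8489   16.8184]
[[504.4458 219.1957]
 [544.7064 398.6286]
 [269.0413 459.9565]
 [231.9806 278.3523]]
[[0.6387 0.0631]
 [0.5558 0.0429]
 [0.5262 0.165 ]
 [0.6092 0.1849]] [0.5824 0.114 ] [np.float64(0.12533596137595357), np.float64(0.08526285164559139), np.float64(0.12564965618865892), np.float64(0.08534123456164877)]
[ -76.3867 -166.3305  103.6489   13.4588]
[[0.6359 0.0621]
 [0.5537 0.0422]
 [0.5243 0.1632]
 [0.6066 0.1829]] [0.5801 0.1126] [np.float64(0.12424844902466436), np.float64(0.08452304478367581), np.float64(0.12455942197702247), np.float64(0.08460074758854727)]
[ -76.3867 -166.3305  103.6489   13.4588]
handle [[ 0.5353 -0.2925]
 [ 0.5348 -0.3173]
 [ 0.5106 -0.3158]
 [ 0.5128 -0.2915]] [ 0.5233 -0.3043]
foot [[ 0.5467 -0.2837]
 [ 0.5026 -0.2797]
 [ 0.5027 -0.3268]]
tamper [[ 0.4007 -0.3298]]
```

```bash
cat >> h.py <<'E'
from scipy.spatial.transform import Rotation as Ro
def Rdown(y):
    y=np.radians(y);return np.array([[np.cos(y),np.sin(y),0],[np.sin(y),-np.cos(y),0],[0,0,-1.]])
def cmd(s,pos,yaw):
    R=s['tool_rot'];print('lin',R.T@(np.array(pos)-s['position'])*1000,'ang',Ro.from_matrix(R.T@Rdown(yaw)).as_rotvec(degrees=True))
C0=np.array([.6434,.2586]);PSI=16.85
def cor(x,y,psi=None):
    a=np.radians(PSI if psi is None else psi);return C0+np.array([[np.cos(a),-np.sin(a)],[np.sin(a),np.cos(a)]])@np.array([x,y])
def incor(P):
    a=np.radians(PSI);return (np.atleast_2d(P)-C0)@np.array([[np.cos(a),-np.sin(a)],[np.sin(a),np.cos(a)]])
E
python3 - <<'E'
from h import *
from rig import env
s=env.observe();cmd(s,[.524,-.304,.24],90)
E
```

```text
lin [ 428.7567 -122.0064    2.3216] ang [ -0.0006  -0.0017 -75.1727]
```

>>> servo_tool([
  {"linear":[428.8,-122,2.3],"angular":[0,0,-75.2],"gripper":1},
  {"linear":[428.8,-122,2.3],"angular":[0,0,-75.2],"gripper":1},
  {"linear":[428.8,-122,2.3],"angular":[0,0,-75.2],"gripper":1},
  {"linear":[428.8,-122,2.3],"angular":[0,0,-75.2],"gripper":1},
  {"linear":[428.8,-122,2.3],"angular":[0,0,-75.2],"gripper":1},
  {"linear":[428.8,-122,2.3],"angular":[0,0,-75.2],"gripper":1},
  {"linear":[428.8,-122,2.3],"angular":[0,0,-75.2],"gripper":1},
  {"linear":[428.8,-122,2.3],"angular":[0,0,-75.2],"gripper":1},
  {"linear":[428.8,-122,2.3],"angular":[0,0,-75.2],"gripper":1},
  {"linear":[428.8,-122,2.3],"angular":[0,0,-75.2],"gripper":1},
  {"linear":[428.8,-122,2.3],"angular":[0,0,-75.2],"gripper":1},
  {"linear":[428.8,-122,2.3],"angular":[0,0,-75.2],"gripper":1},
  {"linear":[428.8,-122,2.3],"angular":[0,0,-75.2],"gripper":1},
])

```text
time_s: 1.95
position: [0.5231, -0.3049, 0.2402]
tool_rot: [[0.002, 1.0, -0.0], [1.0, -0.002, -0.0], [-0.0, -0.0, -1.0]]
ft_force: [0.1, 0.1, 0.5]
grip_width: 0.085
```

```bash
python3 - <<'E'
from h import *
from rig import env
import pickle
s=env.observe();p=env.get_image('wrist');pickle.dump((s,p),open('w1.pkl','wb'))
cv2.imwrite('pics/w1.png',p['frame']);print(s['time_s'],s['position'],s['q'])
for d in env.trace(p,'pusher'):print(d['confidence'],d['extent'])
E
```

```text
1.95 [ 0.5231 -0.3049  0.2402] [-41.4198  27.555   65.1679  -0.0087  87.2714 -41.3194]
0.89 [273.8, 70.6, 328.0, 128.0]
0.89 [275.0, 231.1, 322.0, 309.0]
0.6 [257.8, 157.1, 300.2, 216.4]
```

View pics/w1.png

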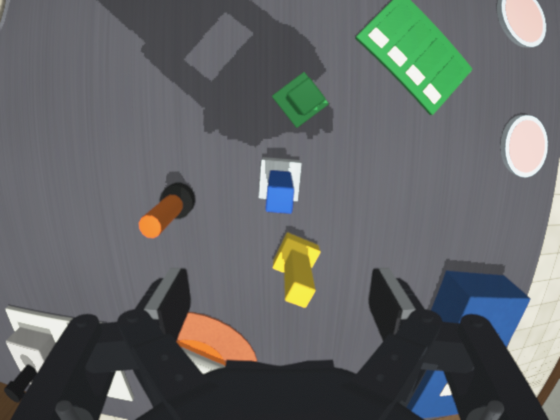

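```bash
python3 - <<'E'
from h import *
import pickle
s,p=pickle.load(open('w1.pkl','rb'))
crop(p['frame'],245,145,315,225,8,'pics/w1c.png')
E
```

```text
(no output)
```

View pics/w1c.png

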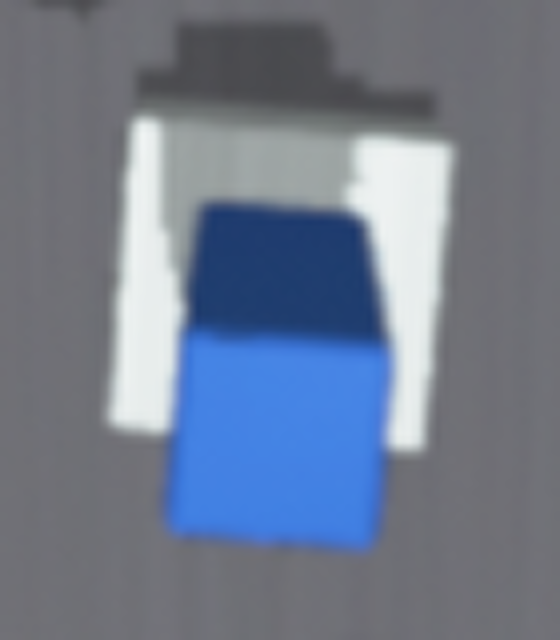

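```bash
python3 - <<'E'
from h import *
import pickle
s,p=pickle.load(open('w1.pkl','rb'))
def sub(a,x0,y0,k): a=np.array(a,float);return (a+.5)/k-.5+[x0,y0]
for n,z,q in(('foot',.02,[(132,118),(454,143),(425,452),(107,427)]),('hand',.1,[(184,335),(388,348),(377,548),(168,532)])):
    W=planew(p,s['tool_rot'],s['position'],sub(q,245,145,8),z)
    e=np.roll(W,-1,0)-W;print(n,W.mean(0),np.linalg.norm(e,axis=1),np.degrees(np.arctan2(e[:,1],e[:,0])))
cmd(s,[.5265,-.3042,.12],87)
E
```

```text
foot [ 0.5223 -0.3021] [0.044  0.044  0.0448 0.0439] [ -4.5192 -94.4259 175.2841  84.5959]
hand [ 0.5222 -0.3021] [0.0219 0.0226 0.023  0.0222] [ -3.7857 -92.4334 175.3619  84.8525]
lin [  0.7156   3.3631 120.2263] ang [-0.0012  0.0103  2.9   ]
```

```bash
python3 - <<'E'
from h import *
from rig import env
s=env.observe();cmd(s,[.5223,-.3021,.062],85.4)
E
```

```text
lin [  2.7086  -1.0292 178.2533] ang [0.0071 0.009  4.519 ]
```

>>> servo_tool([
  {"linear":[2.7,-1.0,40],"angular":[0,0,4.5],"gripper":1},
  {"linear":[2.7,-1.0,80],"angular":[0,0,4.5],"gripper":1},
  {"linear":[2.7,-1.0,115],"angular":[0,0,4.5],"gripper":1},
  {"linear":[2.7,-1.0,140],"angular":[0,0,4.5],"gripper":1},
  {"linear":[2.7,-1.0,160],"angular":[0,0,4.5],"gripper":1},
  {"linear":[2.7,-1.0,172],"angular":[0,0,4.5],"gripper":1},
  {"linear":[2.7,-1.0,178],"angular":[0,0,4.5],"gripper":1},
  {"linear":[2.7,-1.0,178],"angular":[0,0,4.5],"gripper":1},
])

```text
time_s: 2.85
position: [0.5229, -0.3015, 0.062]
tool_rot: [[0.078, 0.997, -0.0], [0.997, -0.078, 0.0], [0.0, -0.0, -1.0]]
ft_force: [-0.3, 0.6, 0.7]
grip_width: 0.0853
```

```bash
python3 - <<'E'
from h import *
from rig import env
s=env.observe();p=env.get_image('wrist');print(s['position'],s['tool_rot'][:,0])
cv2.imwrite('pics/w2.png',p['frame'])
E
```

```text
[ 0.5229 -0.3015  0.062 ] [0.0784 0.9969 0.0001]
```

View pics/w2.png

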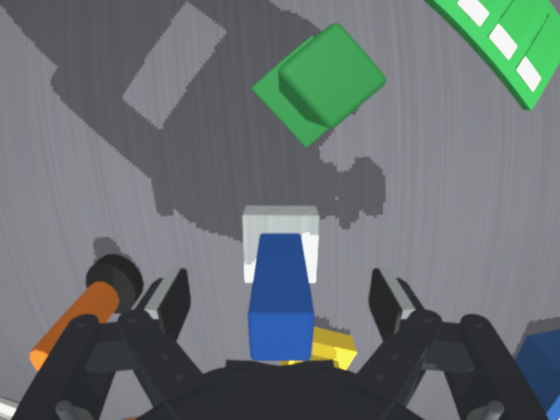

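>>> servo_tool([
  {"linear":[0,0,0],"angular":[0,0,0],"gripper":-1},
  {"linear":[0,0,0],"angular":[0,0,0],"gripper":-1},
  {"linear":[0,0,0],"angular":[0,0,0],"gripper":-1},
  {"linear":[0,0,0],"angular":[0,0,0],"gripper":-1},
  {"linear":[0,0,0],"angular":[0,0,0],"gripper":-1},
  {"linear":[0,0,0],"angular":[0,0,0],"gripper":-1},
  {"linear":[0,0,0],"angular":[0,0,0],"gripper":-1},
  {"linear":[0,0,0],"angular":[0,0,0],"gripper":-1},
], force=90)

```text
time_s: 3.7
position: [0.5234, -0.3015, 0.0625]
tool_rot: [[0.078, 0.997, 0.001], [0.997, -0.078, -0.001], [-0.001, 0.001, -1.0]]
ft_force: [1.1, -0.3, 6.1]
grip_width: 0.0232
```

>>> servo_tool([
  {"linear":[0,0,-30],"angular":[0,0,0],"gripper":-1},
  {"linear":[0,0,-80],"angular":[0,0,0],"gripper":-1},
  {"linear":[0,0,-120],"angular":[0,0,0],"gripper":-1},
  {"linear":[0,0,-135],"angular":[0,0,0],"gripper":-1},
  {"linear":[0,0,-135],"angular":[0,0,0],"gripper":-1},
])

```text
time_s: 4.2
position: [0.5233, -0.3016, 0.1988]
tool_rot: [[0.078, 0.997, 0.002], [0.997, -0.078, -0.002], [-0.002, 0.003, -1.0]]
ft_force: [0.8, 0.6, -1.4]
grip_width: 0.0233
```

```bash
python3 - <<'E'
from h import *
from rig import env
s=env.observe();print(s['position'],s['q']);c=cor(-.185,-.121);print(c);cmd(s,[*c,.20],106.85)
p=env.get_image('wrist')
cv2.imwrite('pics/w3.png',p['frame'])
E
```

```text
[ 0.5233 -0.3016  0.1988] [-41.1674  28.994   69.6556  -0.0058  81.1579 -36.694 ]
[0.5014 0.0892]
lin [387.845  -52.3331  -2.1464] ang [  0.1269   0.1464 -21.3225]
```

View pics/w3.png

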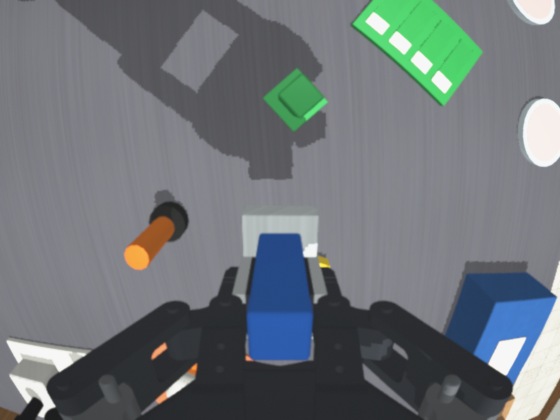

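>>> servo_tool([
  {"linear":[387.8,-52.3,-2],"angular":[0.13,0.15,-21.3],"gripper":-1},
  {"linear":[387.8,-52.3,-2],"angular":[0.13,0.15,-21.3],"gripper":-1},
  {"linear":[387.8,-52.3,-2],"angular":[0.13,0.15,-21.3],"gripper":-1},
  {"linear":[387.8,-52.3,-2],"angular":[0.13,0.15,-21.3],"gripper":-1},
  {"linear":[387.8,-52.3,-2],"angular":[0.13,0.15,-21.3],"gripper":-1},
  {"linear":[387.8,-52.3,-2],"angular":[0.13,0.15,-21.3],"gripper":-1},
  {"linear":[387.8,-52.3,-2],"angular":[0.13,0.15,-21.3],"gripper":-1},
  {"linear":[387.8,-52.3,-2],"angular":[0.13,0.15,-21.3],"gripper":-1},
  {"linear":[387.8,-52.3,-2],"angular":[0.13,0.15,-21.3],"gripper":-1},
  {"linear":[387.8,-52.3,-2],"angular":[0.13,0.15,-21.3],"gripper":-1},
  {"linear":[387.8,-52.3,-2],"angular":[0.13,0.15,-21.3],"gripper":-1},
  {"linear":[387.8,-52.3,-2],"angular":[0.13,0.15,-21.3],"gripper":-1},
])

```text
time_s: 5.45
position: [0.5011, 0.0883, 0.1984]
tool_rot: [[-0.288, 0.958, -0.004], [0.958, 0.288, 0.002], [0.003, -0.003, -1.0]]
ft_force: [0.1, -0.2, -1.8]
grip_width: 0.0229
```

```bash
python3 - <<'E'
from h import *
from rig import env
import pickle
s=env.observe();print(s['time_s'],s['position'],s['q']);c=cor(-.185,-.121);print(c);cmd(s,[*c,.076],106.85)
p=env.get_image('wrist');pickle.dump((s,p),open('w4.pkl','wb'))
cv2.imwrite('pics/w4.png',p['frame'])
for d in env.trace(p,'carrier'):print(d['confidence'],d['extent'])
E
```

```text
5.45 [0.5011 0.0883 0.1984] [ -3.4172  19.9865  84.9586   0.1219  75.2831 -20.1748]
[0.5014 0.0892]
lin [  0.349    0.904  122.3689] ang [-0.1735 -0.1895 -0.1236]
0.86 [364.6, 367.7, 392.3, 398.4]
0.72 [317.7, 122.2, 409.5, 247.5]
0.72 [85.9, 0.0, 215.4, 123.3]
```

View pics/w4.png

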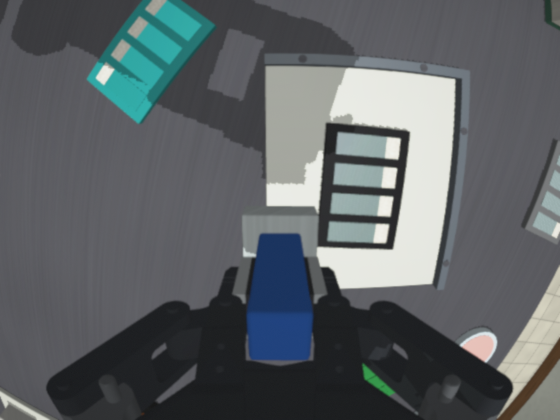

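```bash
python3 - <<'E'
from h import *
import pickle
s,p=pickle.load(open('w4.pkl','rb'))
crop(p['frame'],255,45,475,295,3,'pics/w4c.png')
E
```

```text
(no output)
```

View pics/w4c.png

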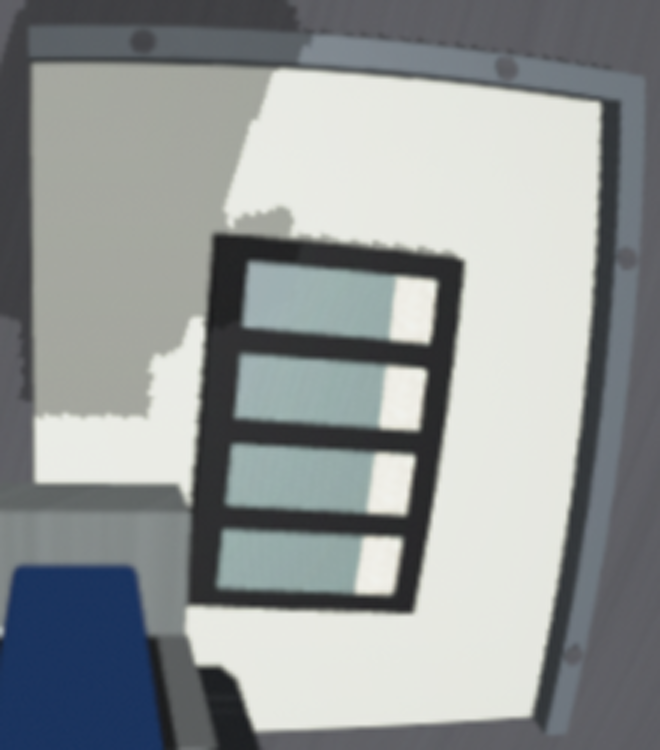

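```bash
python3 - <<'E'
from h import *
import pickle
s,p=pickle.load(open('w4.pkl','rb'))
def sub(a,x0,y0,k): a=np.array(a,float);return (a+.5)/k-.5+[x0,y0]
W=planew(p,s['tool_rot'],s['position'],sub([(602,100),(31,62),(533,716)],255,45,3),.01);print('corner,near-left,far-right',W)
e=W[0]-W[1];print(np.degrees(np.arctan2(e[1],e[0])),np.linalg.norm(e));e=W[0]-W[2];print(np.degrees(np.arctan2(e[1],e[0]))-90,np.linalg.norm(e))
W=planew(p,s['tool_rot'],s['position'],sub([(214,234),(464,260),(414,612),(189,603)],255,45,3),.02);e=np.roll(W,-1,0)-W;print(W,W.mean(0),np.linalg.norm(e,axis=1),np.degrees(np.arctan2(e[:,1],e[:,0])),incor(W),incor(W).mean(0))
f=cv2.convertScaleAbs
E
```

```text
corner,near-left,far-right [[0.6422 0.2629]
 [0.4506 0.2038]
 [0.7126 0.0326]]
17.14363424009178 0.2005201419657085
17.002775995646843 0.24076971077644468
[[0.5223 0.167 ]
 [0.6051 0.1872]
 [0.6354 0.0649]
 [0.5545 0.0456]] [0.5793 0.1161] [0.0852 0.126  0.0833 0.1256] [  13.7194  -76.0824 -166.6102  104.8208] [[-0.1424 -0.0526]
 [-0.0573 -0.0573]
 [-0.0638 -0.1831]
 [-0.1469 -0.1781]] [-0.1026 -0.1178]
```

```bash
sed -i 's/^C0=.*/C0=np.array([.643,.2600]);PSI=16.95/' h.py; python3 - <<'E'
from h import *
from rig import env
s=env.observe();
cmd(s,[*cor(-.185,-.122),.0755],PSI+90)
E
```

```text
lin [  0.3815   0.9148 123.221 ] ang [-0.1318 -0.1786 -0.2187]
```

>>> servo_tool([
  {"linear":[0.4,0.9,40],"angular":[-0.13,-0.18,-0.2],"gripper":-1},
  {"linear":[0.4,0.9,80],"angular":[-0.13,-0.18,-0.2],"gripper":-1},
  {"linear":[0.4,0.9,105],"angular":[-0.13,-0.18,-0.2],"gripper":-1},
  {"linear":[0.4,0.9,117],"angular":[-0.13,-0.18,-0.2],"gripper":-1},
  {"linear":[0.4,0.9,123],"angular":[-0.13,-0.18,-0.2],"gripper":-1},
  {"linear":[0.4,0.9,123],"angular":[-0.13,-0.18,-0.2],"gripper":-1},
  {"linear":[0.4,0.9,123],"angular":[-0.13,-0.18,-0.2],"gripper":-1},
])

```text
time_s: 6.25
position: [0.5021, 0.0901, 0.0767]
tool_rot: [[-0.293, 0.956, 0.002], [0.956, 0.293, -0.0], [-0.001, 0.002, -1.0]]
ft_force: [0.7, -1.3, -1.7]
grip_width: 0.0231
```

```bash
python3 - <<'E'
from h import *
from rig import env
import pickle
s=env.observe();print(s['time_s'],s['position'],s['tool_rot'],incor(s['position'][:2]));cmd(s,[*cor(-.113,-.122),.0755],PSI+90)
p=env.get_image('side')
crop(p['frame'],220,120,360,220,5,'pics/s5.png')
p=env.get_image('wrist')
cv2.imwrite('pics/w5.png',p['frame'])
E
```

```text
6.25 [0.5021 0.0901 0.0767] [[-0.2925  0.9563  0.0019]
 [ 0.9563  0.2925 -0.0001]
 [-0.0007  0.0018 -1.    ]] [[-0.1843 -0.1214]]
lin [-0.6299 71.3274  1.3544] ang [0.1049 0.0382 0.0584]
```

View pics/s5.png

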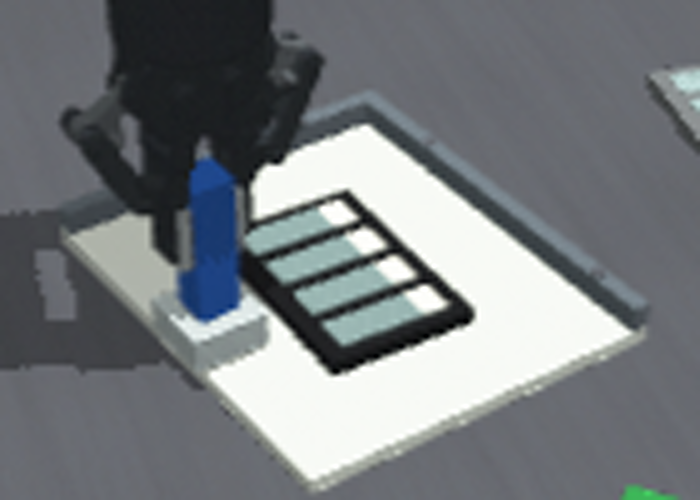

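View pics/w5.png

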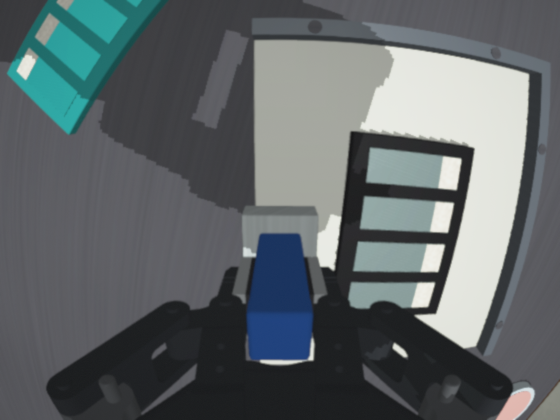

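```bash
python3 - <<'E'
from h import *
from rig import env
s=env.observe();p=env.get_image('wrist')
W=planew(p,s['tool_rot'],s['position'],[(351,131),(474,149),(434,314),(531,74)],[.02,.02,.02,.01]);print(W,incor(W), incor(s['position'][:2]))
c=cor(-.1,-.12)
P=[[*(s['position'][:2]+s['tool_rot'][:2,0]*.022+s['tool_rot'][:2,1]*k),z] for k in(-.022,.022) for z in(.013,.033)]
print(projw(p,s['tool_rot'],s['position'],P))
E
```

```text
[[0.5215 0.1674]
 [0.6056 0.1867]
 [0.6343 0.0638]
 [0.6445 0.2625]] [[-0.1432 -0.0531]
 [-0.0571 -0.0592]
 [-0.0655 -0.1852]
 [ 0.0022  0.002 ]] [[-0.1843 -0.1213]]
[[245.0592 203.3638]
 [241.6071 213.2003]
 [315.2228 203.3889]
 [318.987  213.2186]]
```

>>> servo_tool([
  {"linear":[0,8,1],"angular":[0,0,0],"gripper":-1},
  {"linear":[0,16,1],"angular":[0,0,0],"gripper":-1},
  {"linear":[0,21,1],"angular":[0,0,0],"gripper":-1},
  {"linear":[0,25,1],"angular":[0,0,0],"gripper":-1},
  {"linear":[0,29,1],"angular":[0,0,0],"gripper":-1},
  {"linear":[0,33,1],"angular":[0,0,0],"gripper":-1},
  {"linear":[0,37,1],"angular":[0,0,0],"gripper":-1},
  {"linear":[0,41,1],"angular":[0,0,0],"gripper":-1},
  {"linear":[0,45,1],"angular":[0,0,0],"gripper":-1},
  {"linear":[0,49,1],"angular":[0,0,0],"gripper":-1},
  {"linear":[0,53,1],"angular":[0,0,0],"gripper":-1},
  {"linear":[0,57,1],"angular":[0,0,0],"gripper":-1},
  {"linear":[0,60,1],"angular":[0,0,0],"gripper":-1},
  {"linear":[0,63,1],"angular":[0,0,0],"gripper":-1},
  {"linear":[0,65,1],"angular":[0,0,0],"gripper":-1},
])

```text
time_s: 7.9
position: [0.5639, 0.1094, 0.0751]
tool_rot: [[-0.293, 0.956, 0.001], [0.956, 0.293, 0.0], [-0.0, 0.001, -1.0]]
ft_force: [-1.4, -1.6, -1.8]
grip_width: 0.0229
```

```bash
python3 - <<'E'
from h import *
from rig import env
import pickle
s=env.observe();print(s['time_s'],s['position'],incor(s['position'][:2]),s['ft_force'])
p=env.get_image('wrist')
crop(p['frame'],200,0,480,210,2.8,'pics/w6.png')
p=env.get_image('side')
crop(p['frame'],220,120,360,220,5,'pics/s6.png')
E
```

```text
7.9 [0.5639 0.1094 0.0751] [[-0.1195 -0.121 ]] [-1.3758 -1.6273 -1.784 ]
```

View pics/w6.png

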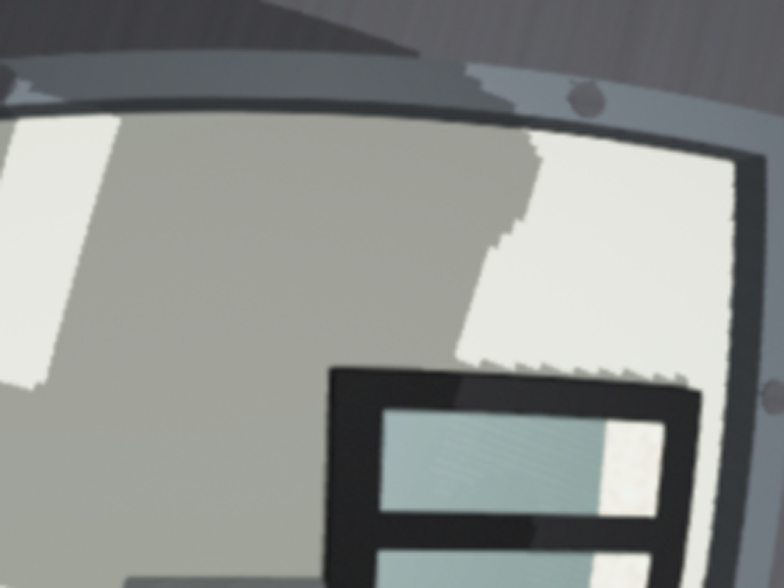

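View pics/s6.png

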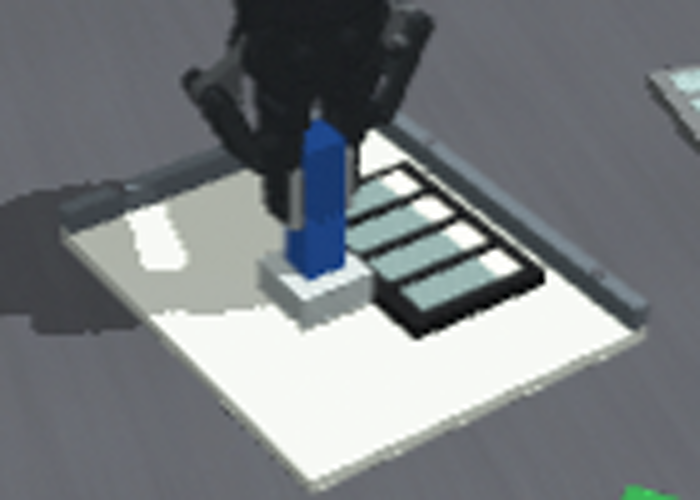

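>>> servo_tool([
  {"linear":[0,2,0],"angular":[0,0,0],"gripper":-1},
  {"linear":[0,4,0],"angular":[0,0,0],"gripper":-1},
  {"linear":[0,6,0],"angular":[0,0,0],"gripper":-1},
  {"linear":[0,8,0],"angular":[0,0,0],"gripper":-1},
  {"linear":[0,9,0],"angular":[0,0,0],"gripper":-1},
  {"linear":[0,10,0],"angular":[0,0,0],"gripper":-1},
])

```text
time_s: 8.6
position: [0.5733, 0.1123, 0.075]
tool_rot: [[-0.293, 0.956, 0.0], [0.956, 0.293, -0.0], [-0.0, 0.0, -1.0]]
ft_force: [-2.3, -2.0, -0.4]
grip_width: 0.023
```

>>> servo_tool([
  {"linear":[0,0.5,0],"angular":[0,0,0],"gripper":-1},
  {"linear":[0,1,0],"angular":[0,0,0],"gripper":-1},
  {"linear":[0,1,0],"angular":[0,0,0],"gripper":-1},
])

```text
time_s: 8.9
position: [0.5743, 0.1126, 0.0751]
tool_rot: [[-0.293, 0.956, 0.001], [0.956, 0.293, 0.0], [-0.0, 0.001, -1.0]]
ft_force: [-1.4, -0.8, -1.5]
grip_width: 0.0229
```

>>> servo_tool([
  {"linear":[0,0.5,0],"angular":[0,0,0],"gripper":-1},
  {"linear":[0,1,0],"angular":[0,0,0],"gripper":-1},
  {"linear":[0,1,0],"angular":[0,0,0],"gripper":-1},
])

```text
time_s: 9.2
position: [0.575, 0.1128, 0.075]
tool_rot: [[-0.293, 0.956, -0.0], [0.956, 0.293, -0.0], [-0.0, -0.0, -1.0]]
ft_force: [-3.9, -1.0, 0.3]
grip_width: 0.0232
```

>>> servo_tool([
  {"linear":[0,0.5,0],"angular":[0,0,0],"gripper":-1},
  {"linear":[0,1,0],"angular":[0,0,0],"gripper":-1},
  {"linear":[0,1,0],"angular":[0,0,0],"gripper":-1},
])

```text
time_s: 9.5
position: [0.5752, 0.1129, 0.075]
tool_rot: [[-0.293, 0.956, -0.002], [0.956, 0.293, -0.001], [-0.0, -0.002, -1.0]]
ft_force: [-7.0, -2.4, 3.2]
grip_width: 0.0232
```

>>> servo_tool([
  {"linear":[0,0.5,0],"angular":[0,0,0],"gripper":-1},
  {"linear":[0,1,0],"angular":[0,0,0],"gripper":-1},
  {"linear":[0,1,0],"angular":[0,0,0],"gripper":-1},
])

```text
time_s: 9.8
position: [0.5754, 0.113, 0.075]
tool_rot: [[-0.293, 0.956, -0.004], [0.956, 0.293, -0.001], [0.0, -0.004, -1.0]]
ft_force: [-10.2, -3.9, 5.9]
grip_width: 0.0229
```

```bash
python3 - <<'E'
from h import *
from rig import env
import pickle
s=env.observe();print(s['time_s'],s['position'],incor(s['position'][:2]),s['ft_force'])
p=env.get_image('wrist')
crop(p['frame'],200,0,480,210,2.8,'pics/w7.png')
p=env.get_image('side')
crop(p['frame'],220,120,360,220,5,'pics/s7.png')
E
```

```text
9.8 [0.5754 0.113  0.075 ] [[-0.1075 -0.1209]] [-10.2452  -3.8671   5.8665]
```

View pics/w7.png

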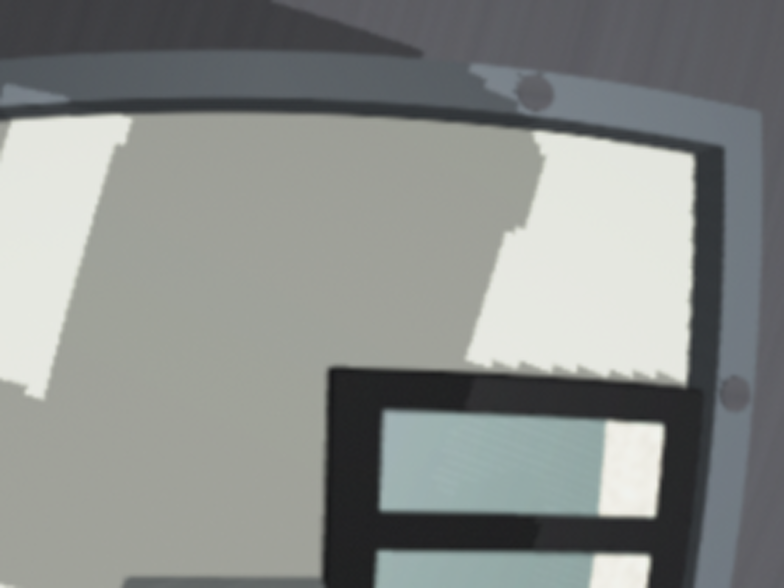

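View pics/s7.png

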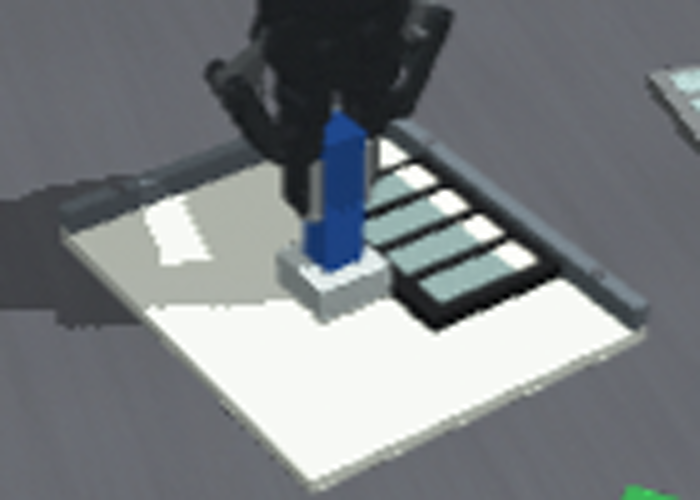

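>>> servo_tool([
  {"linear":[0,-4,0],"angular":[0,0,0],"gripper":-1},
  {"linear":[0,-12,0],"angular":[0,0,0],"gripper":-1},
  {"linear":[0,-15,-20],"angular":[0,0,0],"gripper":-1},
  {"linear":[0,-15,-60],"angular":[0,0,0],"gripper":-1},
  {"linear":[-20,-5,-70],"angular":[0,0,0],"gripper":-1},
  {"linear":[-60,30,-70],"angular":[0,0,0],"gripper":-1},
  {"linear":[-90,55,-70],"angular":[0,0,0],"gripper":-1},
  {"linear":[-104,63,-70],"angular":[0,0,0],"gripper":-1},
  {"linear":[-104,63,-70],"angular":[0,0,0],"gripper":-1},
  {"linear":[-104,63,-70],"angular":[0,0,0],"gripper":-1},
])

```text
time_s: 10.9
position: [0.6673, 0.0328, 0.1448]
tool_rot: [[-0.293, 0.956, 0.0], [0.956, 0.293, 0.0], [0.0, 0.0, -1.0]]
ft_force: [0.9, 1.0, -1.2]
grip_width: 0.0227
```

```bash
python3 - <<'E'
from h import *
from rig import env
import pickle
s=env.observe();print(s['time_s'],s['position'],s['tool_rot'],incor(s['position'][:2]),s['ft_force'],s['q'])
cmd(s,[*cor(-.043,-.225),.0755],PSI+90)
p=env.get_image('wrist');pickle.dump((s,p),open('w8.pkl','wb'))
cv2.imwrite('pics/w8.png',p['frame'])
p=env.get_image('top')
crop(p['frame'],115,90,265,230,5,'pics/t8.png')
E
```

```text
10.9 [0.6673 0.0328 0.1448] [[-0.2927  0.9562  0.0002]
 [ 0.9562  0.2927  0.0005]
 [ 0.0004  0.0003 -1.    ]] [[-0.043  -0.2245]] [ 0.8587  1.0015 -1.1972] [ -7.3298  37.927   62.0971   0.0284  79.9702 -24.354 ]
lin [-0.5665 -0.0192 69.2732] ang [ 0.0168 -0.0232  0.0693]
```

View pics/w8.png

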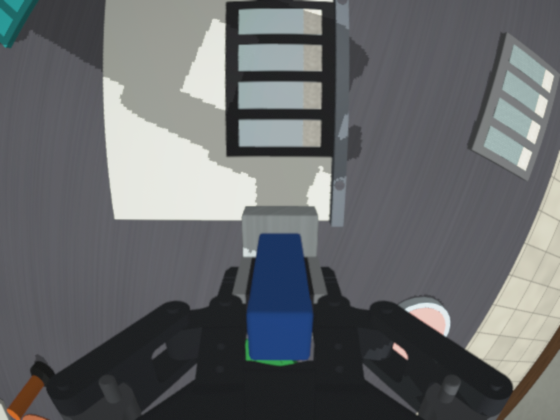

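View pics/t8.png

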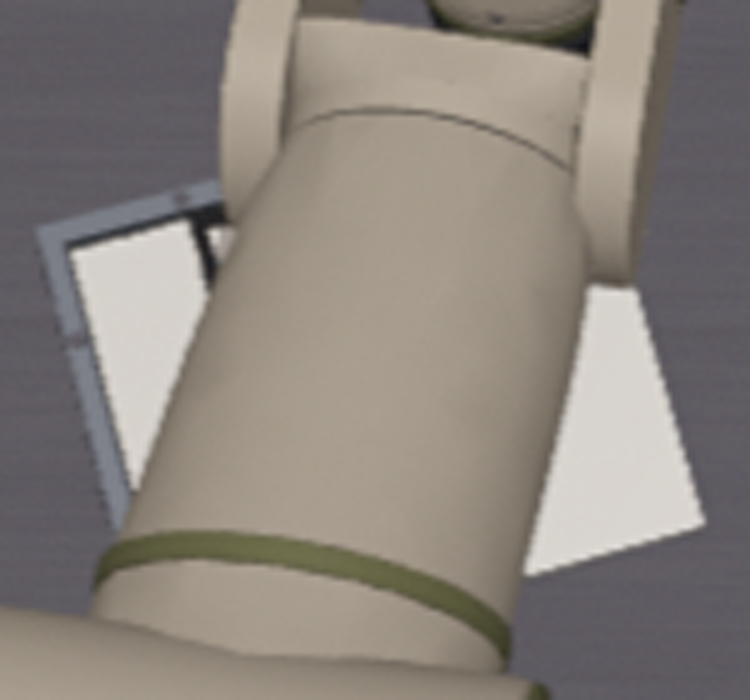

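>>> servo_tool([
  {"linear":[0,0,30],"angular":[0,0,0],"gripper":-1},
  {"linear":[0,0,55],"angular":[0,0,0],"gripper":-1},
  {"linear":[0,0,67],"angular":[0,0,0],"gripper":-1},
  {"linear":[0,0,69.5],"angular":[0,0,0],"gripper":-1},
  {"linear":[3,0,69.5],"angular":[0,0,0],"gripper":-1},
  {"linear":[8,0,69.5],"angular":[0,0,0],"gripper":-1},
  {"linear":[13,0,69.5],"angular":[0,0,0],"gripper":-1},
  {"linear":[17,0,69.5],"angular":[0,0,0],"gripper":-1},
  {"linear":[21,0,69.5],"angular":[0,0,0],"gripper":-1},
  {"linear":[25,0,69.5],"angular":[0,0,0],"gripper":-1},
  {"linear":[29,0,69.5],"angular":[0,0,0],"gripper":-1},
  {"linear":[33,0,69.5],"angular":[0,0,0],"gripper":-1},
  {"linear":[37,0,69.5],"angular":[0,0,0],"gripper":-1},
  {"linear":[40,0,69.5],"angular":[0,0,0],"gripper":-1},
])

```text
time_s: 12.4
position: [0.6561, 0.071, 0.0758]
tool_rot: [[-0.293, 0.956, 0.001], [0.956, 0.293, -0.0], [-0.0, 0.001, -1.0]]
ft_force: [1.3, -3.3, -0.1]
grip_width: 0.023
```

```bash
python3 - <<'E'
from h import *
from rig import env
import pickle
s=env.observe();print(s['time_s'],s['position'],incor(s['position'][:2]),s['ft_force'])
p=env.get_image('wrist');cv2.imwrite('pics/w9.png',p['frame'])
p=env.get_image('side')
crop(p['frame'],220,120,360,220,5,'pics/s9.png')
E
```

```text
12.4 [0.6561 0.071  0.0758] [[-0.0426 -0.1846]] [ 1.294  -3.2807 -0.07  ]
```

View pics/w9.png

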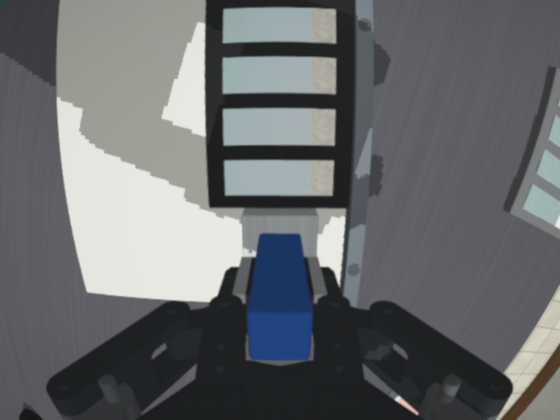

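View pics/s9.png

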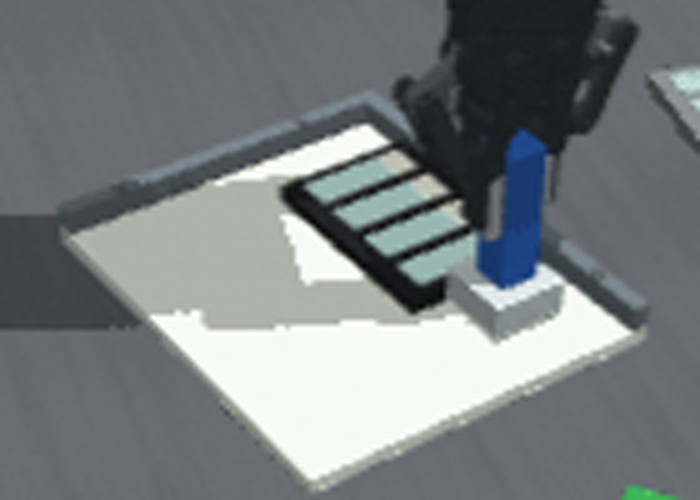

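>>> servo_tool([
  {"linear":[4,0,0],"angular":[0,0,0],"gripper":-1},
  {"linear":[8,0,0],"angular":[0,0,0],"gripper":-1},
  {"linear":[12,0,0],"angular":[0,0,0],"gripper":-1},
  {"linear":[16,0,0],"angular":[0,0,0],"gripper":-1},
  {"linear":[20,0,0],"angular":[0,0,0],"gripper":-1},
  {"linear":[23,0,0],"angular":[0,0,0],"gripper":-1},
  {"linear":[26,0,0],"angular":[0,0,0],"gripper":-1},
  {"linear":[28,0,0],"angular":[0,0,0],"gripper":-1},
  {"linear":[30,0,0],"angular":[0,0,0],"gripper":-1},
  {"linear":[31,0,0],"angular":[0,0,0],"gripper":-1},
])

```text
time_s: 13.5
position: [0.647, 0.1005, 0.0756]
tool_rot: [[-0.293, 0.956, 0.001], [0.956, 0.293, 0.0], [-0.0, 0.001, -1.0]]
ft_force: [0.1, -2.2, 0.1]
grip_width: 0.0233
```

>>> servo_tool([
  {"linear":[0.5,0,0],"angular":[0,0,0],"gripper":-1},
  {"linear":[1,0,0],"angular":[0,0,0],"gripper":-1},
  {"linear":[1.5,0,0],"angular":[0,0,0],"gripper":-1},
  {"linear":[1.5,0,0],"angular":[0,0,0],"gripper":-1},
])

```text
time_s: 13.9
position: [0.6466, 0.1018, 0.0756]
tool_rot: [[-0.293, 0.956, 0.001], [0.956, 0.293, 0.0], [-0.0, 0.001, -1.0]]
ft_force: [0.2, -1.8, -1.3]
grip_width: 0.0229
```

>>> servo_tool([
  {"linear":[0.5,0,0],"angular":[0,0,0],"gripper":-1},
  {"linear":[1,0,0],"angular":[0,0,0],"gripper":-1},
  {"linear":[1,0,0],"angular":[0,0,0],"gripper":-1},
])

```text
time_s: 14.2
position: [0.6463, 0.1028, 0.0756]
tool_rot: [[-0.293, 0.956, 0.001], [0.956, 0.293, 0.0], [-0.0, 0.001, -1.0]]
ft_force: [-0.4, -1.0, 0.1]
grip_width: 0.0231
```

>>> servo_tool([
  {"linear":[0.5,0,0],"angular":[0,0,0],"gripper":-1},
  {"linear":[1,0,0],"angular":[0,0,0],"gripper":-1},
  {"linear":[1,0,0],"angular":[0,0,0],"gripper":-1},
])

```text
time_s: 14.5
position: [0.646, 0.1038, 0.0756]
tool_rot: [[-0.293, 0.956, 0.001], [0.956, 0.293, 0.0], [-0.0, 0.001, -1.0]]
ft_force: [-0.3, -1.3, -0.9]
grip_width: 0.0232
```

```bash
python3 - <<'E'
from h import *
from rig import env
import pickle
s=env.observe();print(s['time_s'],s['position'],incor(s['position'][:2]),s['ft_force'])
p=env.get_image('wrist');cv2.imwrite('pics/w10.png',p['frame'])
p=env.get_image('side')
crop(p['frame'],220,120,360,220,5,'pics/s10.png')
E
```

```text
14.5 [0.646  0.1038 0.0756] [[-0.0427 -0.1502]] [-0.2817 -1.3384 -0.9136]
```

View pics/w10.png

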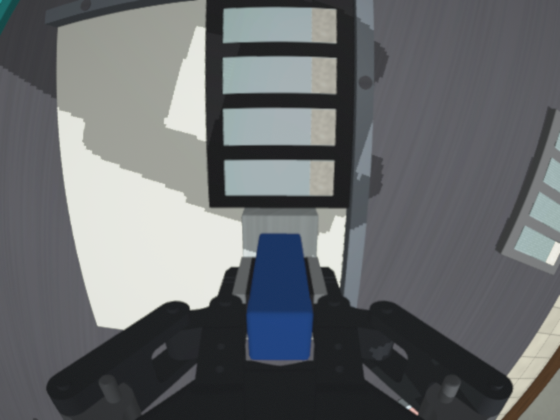

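View pics/s10.png

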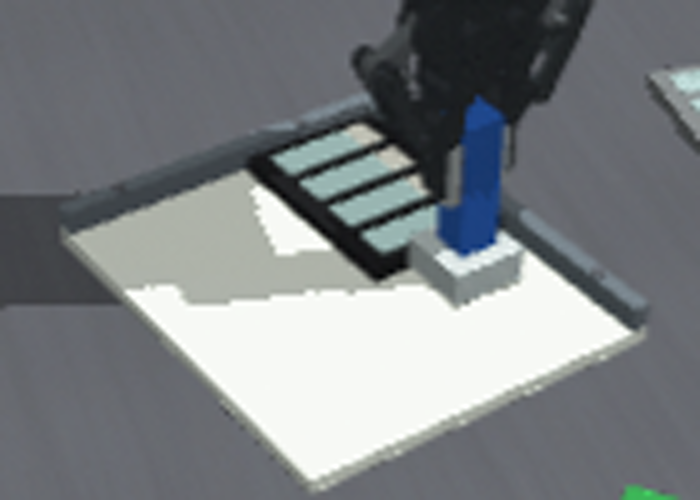

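>>> servo_tool([
  {"linear":[0.5,0,0],"angular":[0,0,0],"gripper":-1},
  {"linear":[1,0,0],"angular":[0,0,0],"gripper":-1},
  {"linear":[1,0,0],"angular":[0,0,0],"gripper":-1},
])

```text
time_s: 14.9
position: [0.6457, 0.1047, 0.0756]
tool_rot: [[-0.293, 0.956, 0.001], [0.956, 0.293, 0.0], [-0.0, 0.001, -1.0]]
ft_force: [0.4, -0.7, -1.0]
grip_width: 0.0232
```

>>> servo_tool([
  {"linear":[0.5,0,0],"angular":[0,0,0],"gripper":-1},
  {"linear":[1,0,0],"angular":[0,0,0],"gripper":-1},
  {"linear":[1,0,0],"angular":[0,0,0],"gripper":-1},
])

```text
time_s: 15.2
position: [0.6454, 0.1057, 0.0756]
tool_rot: [[-0.293, 0.956, 0.001], [0.956, 0.293, 0.0], [-0.0, 0.001, -1.0]]
ft_force: [0.1, -1.1, -1.6]
grip_width: 0.0228
```

>>> servo_tool([
  {"linear":[0.5,0,0],"angular":[0,0,0],"gripper":-1},
  {"linear":[1,0,0],"angular":[0,0,0],"gripper":-1},
  {"linear":[1,0,0],"angular":[0,0,0],"gripper":-1},
])

```text
time_s: 15.5
position: [0.6452, 0.1064, 0.0756]
tool_rot: [[-0.293, 0.956, 0.001], [0.956, 0.293, -0.0], [-0.001, 0.001, -1.0]]
ft_force: [1.0, -2.5, -0.9]
grip_width: 0.0232
```

>>> servo_tool([
  {"linear":[0.5,0,0],"angular":[0,0,0],"gripper":-1},
  {"linear":[1,0,0],"angular":[0,0,0],"gripper":-1},
  {"linear":[1,0,0],"angular":[0,0,0],"gripper":-1},
])

```text
time_s: 15.8
position: [0.6452, 0.1068, 0.0757]
tool_rot: [[-0.293, 0.956, 0.001], [0.956, 0.293, -0.002], [-0.002, 0.001, -1.0]]
ft_force: [1.5, -5.9, -1.5]
grip_width: 0.0232
```

>>> servo_tool([
  {"linear":[0.5,0,0],"angular":[0,0,0],"gripper":-1},
  {"linear":[1,0,0],"angular":[0,0,0],"gripper":-1},
  {"linear":[1,0,0],"angular":[0,0,0],"gripper":-1},
])

```text
time_s: 16.1
position: [0.6451, 0.1071, 0.0758]
tool_rot: [[-0.293, 0.956, 0.002], [0.956, 0.293, -0.003], [-0.003, 0.001, -1.0]]
ft_force: [2.1, -8.8, -1.8]
grip_width: 0.0229
```

>>> servo_tool([
  {"linear":[0.5,0,0],"angular":[0,0,0],"gripper":-1},
  {"linear":[1,0,0],"angular":[0,0,0],"gripper":-1},
  {"linear":[1,0,0],"angular":[0,0,0],"gripper":-1},
])

```text
time_s: 16.4
position: [0.645, 0.1073, 0.0759]
tool_rot: [[-0.293, 0.956, 0.002], [0.956, 0.293, -0.004], [-0.005, 0.001, -1.0]]
ft_force: [3.8, -10.6, -1.2]
grip_width: 0.0228
```

```bash
python3 - <<'E'
from h import *
from rig import env
s=env.observe();print(s['time_s'],s['position'],incor(s['position'][:2]),s['ft_force'])
p=env.get_image('wrist');cv2.imwrite('pics/w11.png',p['frame'])
p=env.get_image('side')
crop(p['frame'],220,120,360,220,5,'pics/s11.png')
E
```

```text
16.4 [0.645  0.1073 0.0759] [[-0.0426 -0.1467]] [  3.8049 -10.5769  -1.1649]
```

View pics/s11.png

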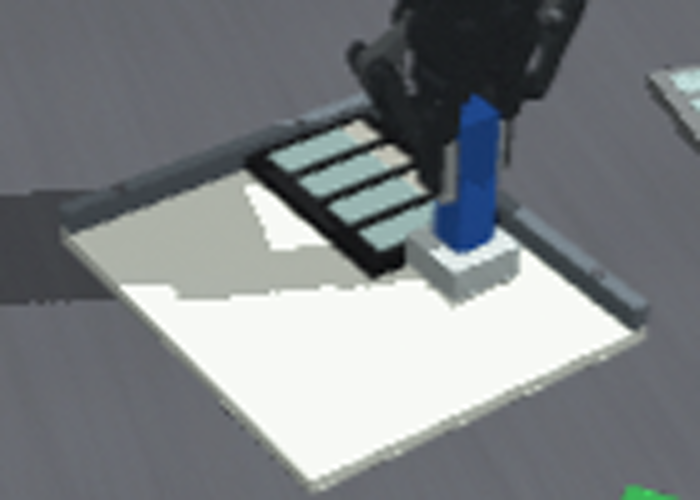

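View pics/w11.png

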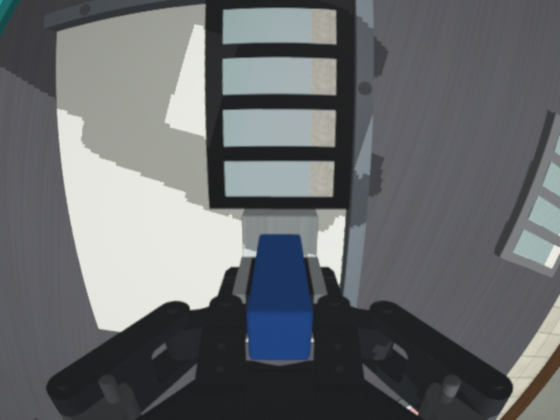

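>>> servo_tool([
  {"linear":[-4,0,0],"angular":[0,0,0],"gripper":-1},
  {"linear":[-12,0,0],"angular":[0,0,0],"gripper":-1},
  {"linear":[-18,0,-15],"angular":[0,0,0],"gripper":-1},
  {"linear":[-20,0,-60],"angular":[0,0,0],"gripper":-1},
  {"linear":[-10,-30,-90],"angular":[0,0,0],"gripper":-1},
  {"linear":[20,-65,-90],"angular":[0,0,0],"gripper":-1},
  {"linear":[60,-92,-90],"angular":[0,0,0],"gripper":-1},
  {"linear":[82,-92,-90],"angular":[0,0,0],"gripper":-1},
  {"linear":[82,-92,-90],"angular":[0,0,0],"gripper":-1},
  {"linear":[82,-92,-90],"angular":[0,0,0],"gripper":-1},
])

```text
time_s: 17.5
position: [0.5324, 0.161, 0.1656]
tool_rot: [[-0.294, 0.956, 0.001], [0.956, 0.294, 0.0], [0.0, 0.001, -1.0]]
ft_force: [-0.2, 0.2, -1.5]
grip_width: 0.0232
```

```bash
sed -i 's/^C0=.*/C0=np.array([.6427,.2628]);PSI=16.95/' h.py; python3 - <<'E'
from h import *
from rig import env
import pickle
s=env.observe();print(s['time_s'],s['position'],s['tool_rot'],incor(s['position'][:2]),s['ft_force'])
cmd(s,[*cor(-.128,-.064),.0755],PSI+90)
p=env.get_image('wrist');pickle.dump((s,p),open('w12.pkl','wb'))
cv2.imwrite('pics/w12.png',p['frame'])
p=env.get_image('side')
crop(p['frame'],220,120,360,220,5,'pics/s12.png')
E
```

```text
17.5 [0.5324 0.161  0.1656] [[-0.2937  0.9559  0.0008]
 [ 0.9559  0.2937  0.0003]
 [ 0.      0.0009 -1.    ]] [[-0.1352 -0.0652]] [-0.1951  0.1964 -1.4846]
lin [ 1.1569  7.1064 90.1483] ang [ 0.0499 -0.0011  0.1274]
```

View pics/w12.png

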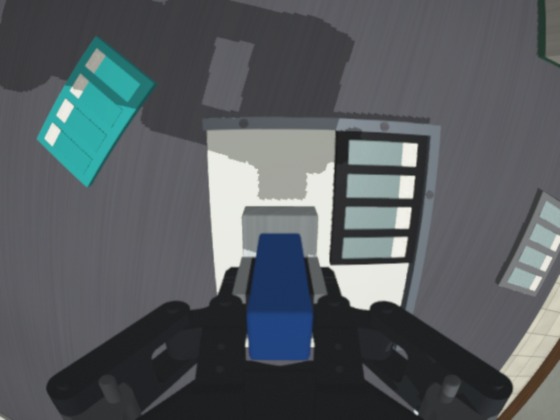

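View pics/s12.png

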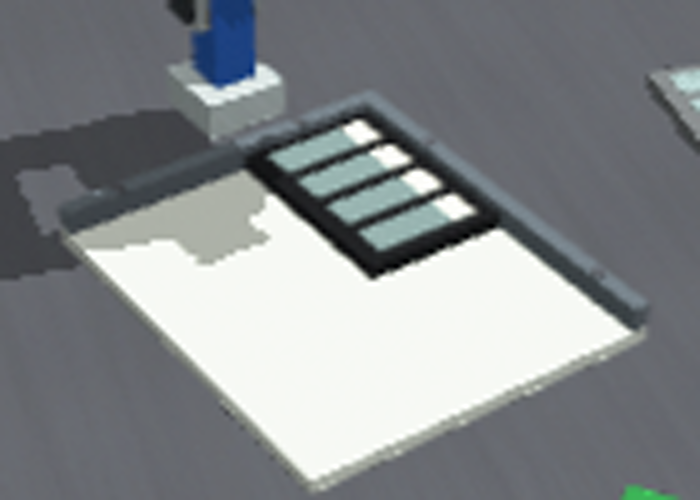

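>>> servo_tool([
  {"linear":[1,0,40],"angular":[0,0,0.1],"gripper":-1},
  {"linear":[1,0,70],"angular":[0,0,0.1],"gripper":-1},
  {"linear":[1,0,86],"angular":[0,0,0.1],"gripper":-1},
  {"linear":[1,0,90],"angular":[0,0,0.1],"gripper":-1},
  {"linear":[1,6,90],"angular":[0,0,0.1],"gripper":-1},
  {"linear":[1,13,90],"angular":[0,0,0.1],"gripper":-1},
  {"linear":[1,19,90],"angular":[0,0,0.1],"gripper":-1},
  {"linear":[1,22,90],"angular":[0,0,0.1],"gripper":-1},
  {"linear":[1,24,90],"angular":[0,0,0.1],"gripper":-1},
  {"linear":[1,25,90],"angular":[0,0,0.1],"gripper":-1},
  {"linear":[1,26,90],"angular":[0,0,0.1],"gripper":-1},
])

```text
time_s: 18.7
position: [0.5568, 0.1695, 0.0756]
tool_rot: [[-0.291, 0.957, 0.0], [0.957, 0.291, 0.0], [-0.0, 0.0, -1.0]]
ft_force: [0.8, -0.0, -1.0]
grip_width: 0.023
```

>>> servo_tool([
  {"linear":[0,0.5,0],"angular":[0,0,0],"gripper":-1},
  {"linear":[0,1,0],"angular":[0,0,0],"gripper":-1},
  {"linear":[0,1,0],"angular":[0,0,0],"gripper":-1},
])

```text
time_s: 19.0
position: [0.5576, 0.1698, 0.0755]
tool_rot: [[-0.291, 0.957, 0.0], [0.957, 0.291, -0.0], [-0.0, 0.0, -1.0]]
ft_force: [-0.3, 0.1, -0.9]
grip_width: 0.0228
```

>>> servo_tool([
  {"linear":[0,0.5,0],"angular":[0,0,0],"gripper":-1},
  {"linear":[0,1,0],"angular":[0,0,0],"gripper":-1},
  {"linear":[0,1,0],"angular":[0,0,0],"gripper":-1},
])

```text
time_s: 19.3
position: [0.5579, 0.1698, 0.0754]
tool_rot: [[-0.291, 0.957, -0.002], [0.957, 0.291, -0.001], [-0.0, -0.002, -1.0]]
ft_force: [-4.4, -2.2, 1.7]
grip_width: 0.0229
```

>>> servo_tool([
  {"linear":[0,0.5,0],"angular":[0,0,0],"gripper":-1},
  {"linear":[0,1.2,0],"angular":[0,0,0],"gripper":-1},
  {"linear":[0,1.2,0],"angular":[0,0,0],"gripper":-1},
])

```text
time_s: 19.6
position: [0.5581, 0.17, 0.0752]
tool_rot: [[-0.292, 0.957, -0.004], [0.957, 0.292, -0.001], [0.0, -0.004, -1.0]]
ft_force: [-7.5, -4.2, 3.0]
grip_width: 0.0233
```

```bash
python3 - <<'E'
from h import *
from rig import env
s=env.observe();print(s['time_s'],s['position'],incor(s['position'][:2]),s['ft_force'])
E
```

```text
19.6 [0.5581 0.17   0.0752] [[-0.108  -0.0641]] [-7.4701 -4.19    3.0323]
```

>>> servo_tool([
  {"linear":[0,-2,0],"angular":[0,0,0],"gripper":-1},
  {"linear":[0,-8,0],"angular":[0,0,0],"gripper":-1},
  {"linear":[0,-20,0],"angular":[0,0,0],"gripper":-1},
  {"linear":[0,-26,-20],"angular":[0,0,0],"gripper":-1},
  {"linear":[0,-30,-60],"angular":[0,0,0],"gripper":-1},
  {"linear":[0,-30,-90],"angular":[0,0,0],"gripper":-1},
  {"linear":[0,-30,-90],"angular":[0,0,0],"gripper":-1},
])

```text
time_s: 20.3
position: [0.5329, 0.1619, 0.1698]
tool_rot: [[-0.291, 0.957, 0.01], [0.957, 0.291, 0.001], [-0.002, 0.01, -1.0]]
ft_force: [-0.3, -0.2, -1.5]
grip_width: 0.0228
```

```bash
python3 - <<'E'
from h import *
from rig import env
import pickle
s=env.observe();print(s['time_s'],s['position'],s['tool_rot'],incor(s['position'][:2]),s['ft_force'])
p=env.get_image('wrist');pickle.dump((s,p),open('w13.pkl','wb'))
crop(p['frame'],300,90,480,270,4,'pics/w13.png')
p=env.get_image('side');pickle.dump(p,open('s13.pkl','wb'))
crop(p['frame'],220,120,360,220,5,'pics/s13.png')
p=env.get_image('top')
crop(p['frame'],115,90,265,230,5,'pics/t13.png')
E
```

```text
20.3 [0.5329 0.1619 0.1698] [[-0.2912  0.9566  0.0099]
 [ 0.9566  0.2912  0.001 ]
 [-0.0019  0.0097 -1.    ]] [[-0.1344 -0.0645]] [-0.3076 -0.2479 -1.5457]
```

View pics/w13.png

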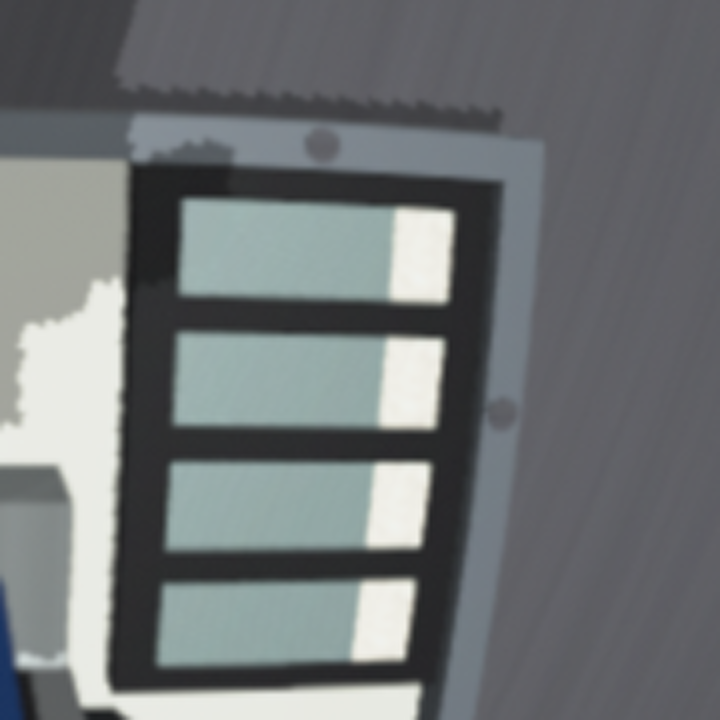

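View pics/s13.png

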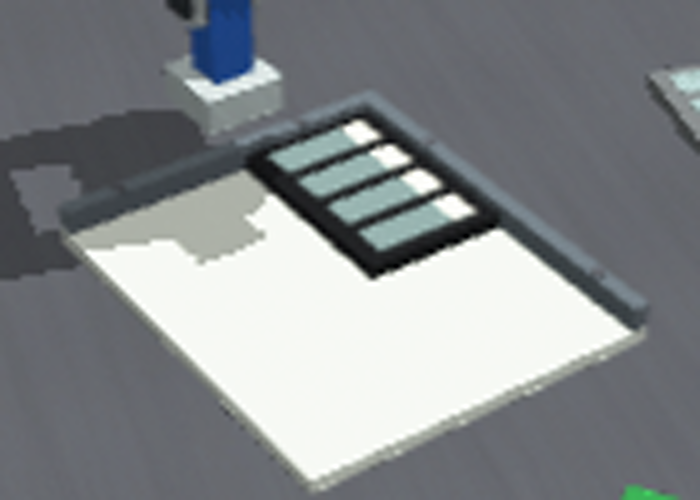

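View pics/t13.png

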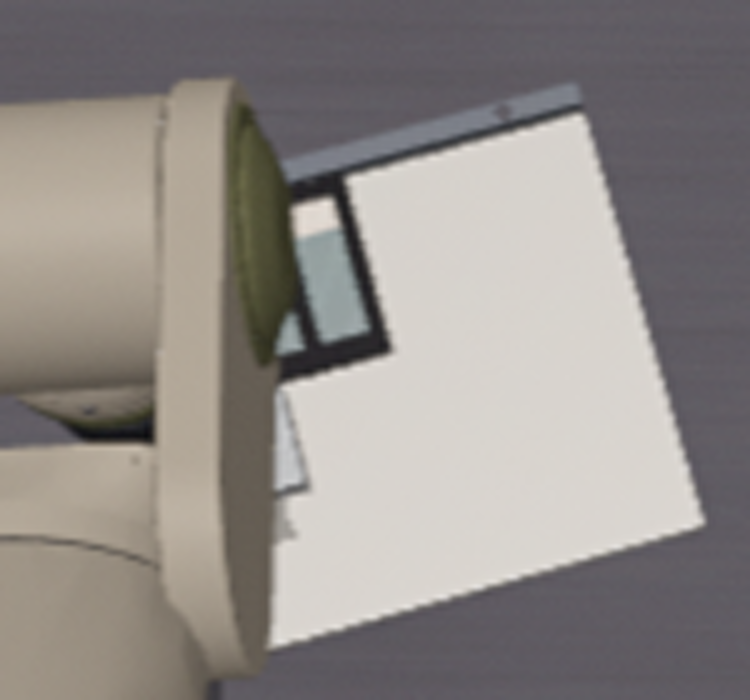

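```bash
python3 - <<'E'
from h import *
from rig import env
s=env.observe();cmd(s,[.46,-.14,.165],92)
E
```

```text
lin [-267.9991 -155.4267   -0.3182] ang [-0.0237 -0.007  14.9213]
```

>>> servo_tool([
  {"linear":[-268,-155.4,0],"angular":[0,0,14.9],"gripper":-1},
  {"linear":[-268,-155.4,0],"angular":[0,0,14.9],"gripper":-1},
  {"linear":[-268,-155.4,0],"angular":[0,0,14.9],"gripper":-1},
  {"linear":[-268,-155.4,0],"angular":[0,0,14.9],"gripper":-1},
  {"linear":[-268,-155.4,0],"angular":[0,0,14.9],"gripper":-1},
  {"linear":[-268,-155.4,0],"angular":[0,0,14.9],"gripper":-1},
  {"linear":[-268,-155.4,0],"angular":[0,0,14.9],"gripper":-1},
  {"linear":[-268,-155.4,0],"angular":[0,0,14.9],"gripper":-1},
  {"linear":[-268,-155.4,0],"angular":[0,0,14.9],"gripper":-1},
  {"linear":[-268,-155.4,0],"angular":[0,0,14.9],"gripper":-1},
  {"linear":[-268,-155.4,0],"angular":[0,0,14.9],"gripper":-1},
  {"linear":[-268,-155.4,0],"angular":[0,0,14.9],"gripper":-1},
])

```text
time_s: 21.65
position: [0.4607, -0.1391, 0.1655]
tool_rot: [[-0.037, 0.999, 0.0], [0.999, 0.037, 0.0], [0.0, 0.001, -1.0]]
ft_force: [0.4, -0.2, -1.5]
grip_width: 0.0231
```

```bash
python3 - <<'E'
from h import *
from rig import env
s=env.observe();print(s['time_s'],s['position'],s['ft_force']);cmd(s,[.46,-.14,.0655],92)
p=env.get_image('side');cv2.imwrite('pics/s14.png',p['frame'])
p=env.get_image('wrist');cv2.imwrite('pics/w14.png',p['frame'])
p=env.get_image('top')
crop(p['frame'],115,90,265,230,5,'pics/t14.png')
E
```

```text
21.65 [ 0.4607 -0.1391  0.1655] [ 0.3612 -0.2419 -1.5462]
lin [-0.8937 -0.7648 99.9628] ang [ 0.0288 -0.0047  0.1149]
```

View pics/s14.png

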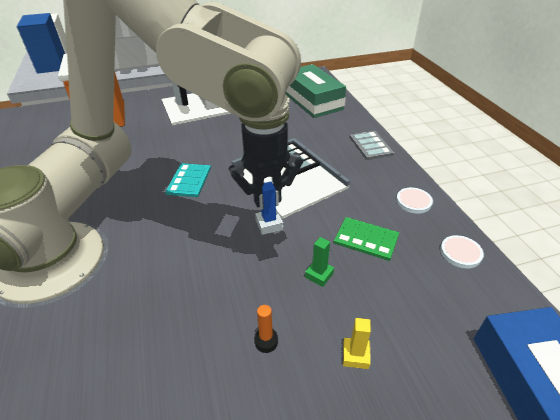

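View pics/w14.png

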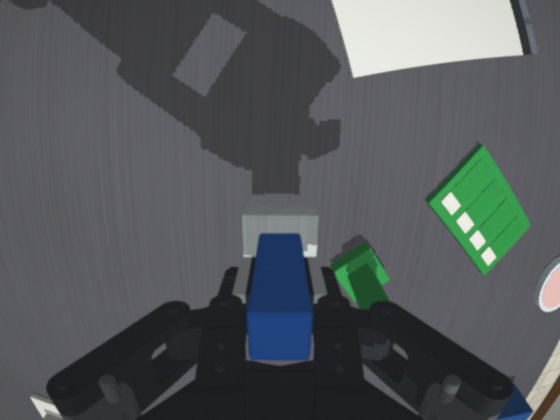

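View pics/t14.png

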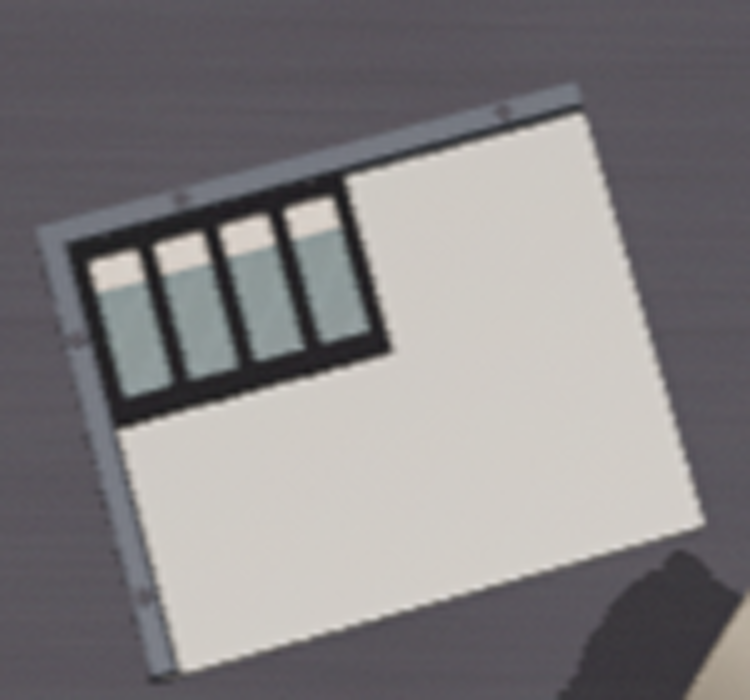

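>>> servo_tool([
  {"linear":[-0.9,-0.8,35],"angular":[0,0,0],"gripper":-1},
  {"linear":[-0.9,-0.8,70],"angular":[0,0,0],"gripper":-1},
  {"linear":[-0.9,-0.8,88],"angular":[0,0,0],"gripper":-1},
  {"linear":[-0.9,-0.8,96],"angular":[0,0,0],"gripper":-1},
  {"linear":[-0.9,-0.8,100],"angular":[0,0,0],"gripper":-1},
  {"linear":[-0.9,-0.8,100],"angular":[0,0,0],"gripper":-1},
  {"linear":[-0.9,-0.8,100],"angular":[0,0,0],"gripper":-1},
])

```text
time_s: 22.5
position: [0.4602, -0.1411, 0.0663]
tool_rot: [[-0.035, 0.999, 0.002], [0.999, 0.035, -0.001], [-0.001, 0.002, -1.0]]
ft_force: [-0.1, -0.4, -1.9]
grip_width: 0.023
```

>>> servo_tool([
  {"linear":[0,0,0.5],"angular":[0,0,0],"gripper":-1},
  {"linear":[0,0,1],"angular":[0,0,0],"gripper":-1},
  {"linear":[0,0,1.5],"angular":[0,0,0],"gripper":-1},
  {"linear":[0,0,1.5],"angular":[0,0,0],"gripper":-1},
])

```text
time_s: 22.9
position: [0.4598, -0.1409, 0.0641]
tool_rot: [[-0.035, 0.999, 0.001], [0.999, 0.035, -0.0], [-0.0, 0.001, -1.0]]
ft_force: [0.1, 0.5, -0.9]
grip_width: 0.0228
```

>>> servo_tool([
  {"linear":[0,0,0.5],"angular":[0,0,0],"gripper":-1},
  {"linear":[0,0,1],"angular":[0,0,0],"gripper":-1},
  {"linear":[0,0,1],"angular":[0,0,0],"gripper":-1},
])

```text
time_s: 23.2
position: [0.4597, -0.1408, 0.0629]
tool_rot: [[-0.035, 0.999, 0.0], [0.999, 0.035, 0.0], [0.0, 0.0, -1.0]]
ft_force: [-1.5, -0.4, -2.3]
grip_width: 0.023
```

>>> servo_tool([
  {"linear":[0,0,0.5],"angular":[0,0,0],"gripper":-1},
  {"linear":[0,0,0.8],"angular":[0,0,0],"gripper":-1},
  {"linear":[0,0,0.8],"angular":[0,0,0],"gripper":-1},
])

```text
time_s: 23.5
position: [0.4599, -0.1409, 0.0624]
tool_rot: [[-0.035, 0.999, 0.001], [0.999, 0.035, -0.0], [-0.0, 0.001, -1.0]]
ft_force: [-0.8, 0.7, 2.9]
grip_width: 0.023
```

>>> servo_tool([
  {"linear":[0,0,0.3],"angular":[0,0,0],"gripper":-1},
  {"linear":[0,0,0.5],"angular":[0,0,0],"gripper":-1},
  {"linear":[0,0,0.5],"angular":[0,0,0],"gripper":-1},
])

```text
time_s: 23.8
position: [0.4599, -0.1409, 0.0624]
tool_rot: [[-0.035, 0.999, 0.001], [0.999, 0.035, -0.0], [-0.0, 0.001, -1.0]]
ft_force: [-1.2, 1.8, 9.1]
grip_width: 0.0232
```

Standing on the bench (z force rose to +9 N). Back off a touch and open.

>>> servo_tool([
  {"linear":[0,0,-0.6],"angular":[0,0,0],"gripper":-1},
  {"linear":[0,0,-0.6],"angular":[0,0,0],"gripper":1},
  {"linear":[0,0,-0.6],"angular":[0,0,0],"gripper":1},
  {"linear":[0,0,-0.6],"angular":[0,0,0],"gripper":1},
  {"linear":[0,0,-0.6],"angular":[0,0,0],"gripper":1},
  {"linear":[0,0,-0.6],"angular":[0,0,0],"gripper":1},
  {"linear":[0,0,-0.6],"angular":[0,0,0],"gripper":1},
  {"linear":[0,0,-0.6],"angular":[0,0,0],"gripper":1},
  {"linear":[0,0,-0.6],"angular":[0,0,0],"gripper":1},
])

```text
time_s: 24.7
position: [0.4598, -0.1409, 0.0623]
tool_rot: [[-0.035, 0.999, 0.001], [0.999, 0.035, 0.0], [-0.0, 0.001, -1.0]]
ft_force: [0.6, 0.6, -0.3]
grip_width: 0.0853
```

```bash
python3 - <<'E'
from h import *
from rig import env
s=env.observe();print(s['time_s'],s['position'],s['ft_force'],s['grip_width'])
p=env.get_image('wrist');cv2.imwrite('pics/w15.png',p['frame'])
E
```

```text
24.7 [ 0.4598 -0.1409  0.0623] [ 0.5651  0.5845 -0.2977] 0.08527506887513095
```

View pics/w15.png

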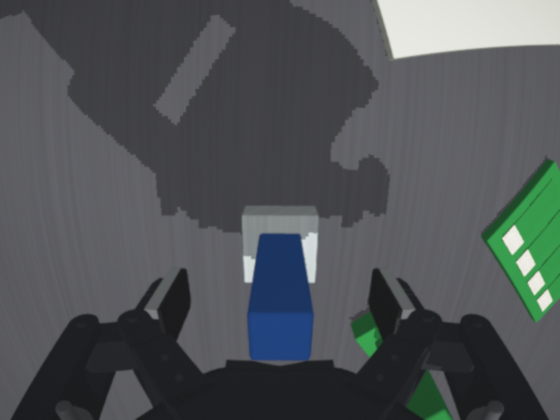

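Jaws are open and clear of the handle on both sides (pads at columns 185 and 375, handle 250–312). Raise straight up.

>>> servo_tool([
  {"linear":[0,0,-15],"angular":[0,0,0],"gripper":1},
  {"linear":[0,0,-45],"angular":[0,0,0],"gripper":1},
  {"linear":[0,0,-90],"angular":[0,0,0],"gripper":1},
  {"linear":[0,0,-130],"angular":[0,0,0],"gripper":1},
  {"linear":[0,0,-160],"angular":[0,0,0],"gripper":1},
  {"linear":[0,0,-170],"angular":[0,0,0],"gripper":1},
  {"linear":[0,0,-170],"angular":[0,0,0],"gripper":1},
  {"linear":[0,0,-170],"angular":[0,0,0],"gripper":1},
])

```text
time_s: 25.55
position: [0.4592, -0.1406, 0.2309]
tool_rot: [[-0.035, 0.999, -0.001], [0.999, 0.035, 0.001], [0.001, -0.001, -1.0]]
ft_force: [-0.1, -0.0, 0.4]
grip_width: 0.0852
```

```bash
python3 - <<'E'
from h import *
from rig import env
s=env.observe();print(s['time_s'],s['position'],s['ft_force'],s['qvel'])
p=env.get_image('side');cv2.imwrite('pics/s16.png',p['frame'])
p=env.get_image('wrist');cv2.imwrite('pics/w16.png',p['frame'])
p=env.get_image('top');crop(p['frame'],115,90,265,230,5,'pics/t16.png')
E
```

```text
25.55 [ 0.4592 -0.1406  0.2309] [-0.0883 -0.0365  0.4189] [ 0.0363  0.7478  0.5656  0.0568  0.0262 -0.1409]
```

View pics/s16.png

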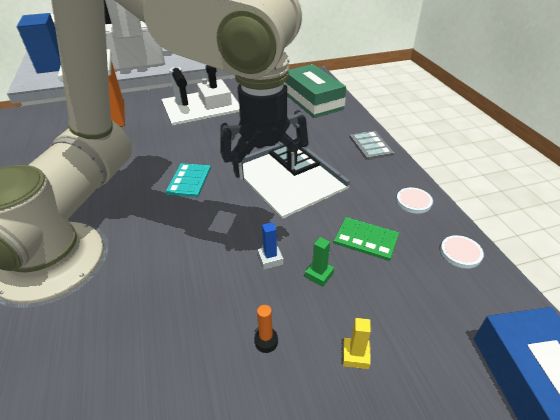

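View pics/t16.png

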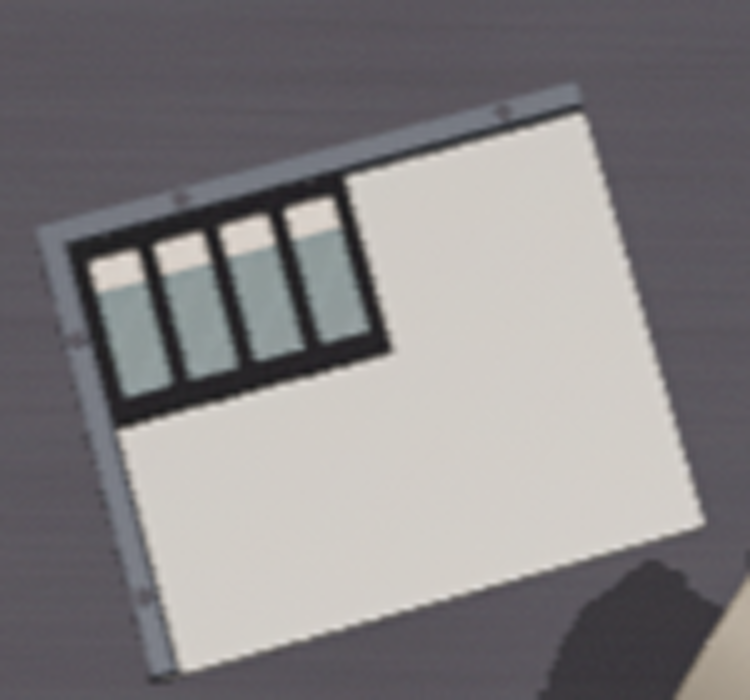

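The side view shows the pusher upright on the bench at about (269,245), with the gripper well above it. The tamper is still at (265,330). The top view shows the carrier flush in the corner, with no white gap along either rail.

```bash
python3 -c "
from rig import env
print(env.close_job())"
```

```text
the job is handed in; nothing more can be done
None
```

The black carrier is seated in the stage's corner. The blue-handled pusher stands upright and released on the bench, off the stage at about x 0.46, y -0.14 m. I handed the job in at about 25.7 s.

- **Pushing:** I pushed the carrier against the far rail, then along it to the left rail, then pressed it lightly against the far rail once more. The carrier met each rail with the force rising to about 8–11 N. Only the pusher's foot touched it.
- **Placing the pusher:** I set it down until the bench pushed back with 9 N, opened the gripper and raised it clear.
- **Last checks:** The top picture shows the carrier flush and square, with no gap along either rail. The side picture shows the pusher upright and the orange tamper and the look-alikes where they were.
- **Disagreement:** The top and wrist cameras differed by about 4 mm on the corner's y position. Contact with the rail agreed with the wrist camera, and I relied on that contact.

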